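# Load the spraying stand with bisque rings on a rod

### The job

Load the glaze-spraying stand: run the steel rod through all four ceramic rings where they stand in the wooden cradle, until it sticks out about equally at both ends, and let go so that it lies in them. Then take the rod again by its middle, in the gap between the two pairs of rings, lift all four off together on it, and lay its ends to rest in the two forks of the steel stand, with the rings hanging between the forks. Do not let a ring drop to the bench, and leave the two pots and the plaster mould alone.

Things in the scene. Friction and masses are not known exactly. Their poses are not given: they have to be found in the camera images.
- rod: straight bright steel rod, 14 mm thick, 200 mm long, both ends domed and alike, about 140 g; origin at its centre, its own y axis runs along it (100 mm to each end). At first it lies level on the rod rest, axis 41 mm above the bench, roughly left-right (along world y), with over 30 mm of each end free beyond the rest
- rod_rest: small fixed wooden board (66 mm across, 110 mm along the rod) with two cross slats 45 mm either side of its middle, their tops 34 mm up, each with a pair of short pegs (to 48 mm up) that keep the rod from rolling; origin under its middle on the bench, y along the rod
- cradle: fixed wooden cradle, 96 x 156 mm, holding the four rings on edge on one common axis, its y axis. Origin on the bench under its middle. Base board 12 mm high; rings on dowel rails at y = -62, -37, +37, +62 mm, kept upright by thin cross boards 80 mm wide, tops 43 mm above the bench, just below the bores, reaching out to y = +-75 mm; from y = -24 to +24 mm is a free gap for the hand, only base below
- cradle_mid (a point): point on the common ring axis, midway between the two pairs of rings, 60 mm above the bench; axes as the cradle's
- ring1: pale unglazed (bisque) ceramic ring, 60 mm outside, 28 mm bore, 18 mm wide along its axis, about 90 g, all four alike; origin at the centre of the bore, its own y axis is the bore's axis. Starts in the cradle at y = -62 mm. It hangs freely when lifted on the rod (centre 7 mm below the rod's axis); a rod let go in the rings lies in the bores, 7 mm below their centres
- ring2: pale unglazed (bisque) ceramic ring, 60 mm outside, 28 mm bore, 18 mm wide along its axis, about 90 g, all four alike; origin at the centre of the bore, its own y axis is the bore's axis. Starts in the cradle at y = -37 mm. It hangs freely when lifted on the rod (centre 7 mm below the rod's axis); a rod let go in the rings lies in the bores, 7 mm below their centres
- ring3: pale unglazed (bisque) ceramic ring, 60 mm outside, 28 mm bore, 18 mm wide along its axis, about 90 g, all four alike; origin at the centre of the bore, its own y axis is the bore's axis. Starts in the cradle at y = +37 mm. It hangs freely when lifted on the rod (centre 7 mm below the rod's axis); a rod let go in the rings lies in the bores, 7 mm below their centres
- ring4: pale unglazed (bisque) ceramic ring, 60 mm outside, 28 mm bore, 18 mm wide along its axis, about 90 g, all four alike; origin at the centre of the bore, its own y axis is the bore's axis. Starts in the cradle at y = +62 mm. It hangs freely when lifted on the rod (centre 7 mm below the rod's axis); a rod let go in the rings lies in the bores, 7 mm below their centres
- stand: fixed dark steel spraying stand: a flat foot and two upright Y-forks of 8 mm round bar at y = -84 and +84 mm (inner faces 160 mm apart, outer faces 176 mm apart); each fork is a V open to the top, 58 mm wide between its tips' centres, tips 107 mm above the bench. Origin on the bench under its middle, y runs from fork to fork, parallel to the rod when it is laid in
- stand_seat (a point): where the rod's centre lies when it rests in the bottom of both forks: midway between them, 85 mm above the bench; axes as the stand's
- round_pot: grey unfired round pot, 89 mm wide, 70 mm high; origin under its centre; to be left alone
- tall_pot: a slightly narrower grey round pot, 80 mm wide, 78 mm high; origin under its centre; to be left alone
- mould: white plaster mould, a cylinder 84 mm wide and 75 mm high with a pouring hole in the top; origin under its centre; to be left alone
There are look-alikes about, which are no part of the job. What is shaped like the ring1 but orange is not meant. What is shaped like the cradle but black is not meant.

How it is judged:
By the outcome, as a careful person would: the job done as asked, in the order asked, and still so for the second after the job is handed in, with the robot touching nothing.
It also fails if it takes over 58 s, if anything falls off the work surface, if the arm or the gripper's body presses on something with over 40 N, if the wrist force passes 120 N, or if a joint passes its speed limit or range.

### The arm

A 6-joint arm with a two-finger parallel gripper is mounted at the origin on the work surface. World frame = base frame: x ahead of the robot, y to its left, z up, the work surface at z = 0. Lengths are in m, angles in rad, forces in N, time in s.
With the tool pointing down it reaches from about 0.3 to 0.775 m from the base axis. Payload 14.6 kg.
Tool frame: the origin (TCP) lies on the front face of the gripper's body, between the roots of the fingers; the fingertips stand 97 mm ahead of it and the grasp point (between the pads) lies 78 mm ahead of it; z points along the fingers, y is the direction in which the jaws open and shut (so a half turn about z gives the same grasp; the last joint's range is limited). The gripper opens to 94 mm and grips with 3 to 60 N. Pads are 16 mm wide; open, the fingers measure 119 mm over their backs; the gripper's body (75 mm by 177 mm) begins 78 mm behind the grasp point.
Start: joints at [-1.24, 0.3, 1.521, -0, 1.321, -0.067], TCP at [0.213, -0.507, 0.303] pointing down, gripper open.
Joint ranges: [-3.03, 3.03], [-0.79, 2.21], [0.23, 2.52], [-1.04, 4.18], [0, 3.07], [-2.55, 2.55]. Speed limits (rad/s): [2.22, 2.22, 2.57, 3.14, 3.14, 3.14].

### API

Orientations are given as [roll, pitch, yaw] about the fixed x, y, z axes, in that order (R = Rz(yaw) Ry(pitch) Rx(roll)).
In Python, from station import ctrl gives the robot as it stands. The module is installed in compiled form; this text tells all that it offers.
- The arm moves only by the shell command python3 -m pendant 'ROWS' [FORCE]. ROWS is JSON, a list of rows, each an object of numbers: "rx", "ry", "rz": the turn, a rotation vector about the tool's x, y, z each as a share of 4 degrees, from -1 to 1; "tx", "ty", "tz": the shift along the tool's x, y, z each as a share of 0.04 m, from -1 to 1; "grip": the gripper command: -1 is fully open, 1 is shut, values between are in proportion. A call has 1 to 8 rows; each row shifts and turns the pose as measured when the row begins, along the tool's axes as they then stand; what a row does not reach is not made up. A row lasts 1/12 s, in which the tool goes at most 41.7 mm and 7.16 degrees, less where a joint would pass 70% of its speed; a pose out of reach is approached as far as the arm can. A call with a number of a shift or a turn outside -1 to 1 is refused whole. A call with a gripper value outside its range is refused whole. The fingers move at their own pace and stop on an object; FORCE is the grip in N (left out, the last holds). Time passes only in rows, so rows that do not move let the fingers close. It gives the time, the measured TCP pose, the force and the opening at its end, in the units of the state.
- ctrl.get_obs(): the state, without advancing time (a new reading comes with each control period).
- ctrl.camera(name): name is "scene" or "top"; returns a dict with "pixels" (384x512x3 uint8, blue, green, red), "fx", "fy", "cx", "cy" (pixels), "k1" (the pictures are not rectified: a ray, as slopes to the right and down, at radius r is drawn at 1 + k1 r^2 times it, then the intrinsics apply), "world_from_camera" (4x4, takes a point from camera to world coordinates). Camera axes: x right, y up, looking along -z (the intrinsics and any distortion apply to the point x, -y, -z); pixel columns grow to the right and rows downward; lengths in m; the calibration is good to about 2 mm. A picture is of the moment at which its call begins. There is no depth.
- ctrl.hand_in(): hands the job in, once; it reports no verdict.
The state is a dict: "time_s": time; "qpos": joint angles; "joint_vel": joint speeds; "tau": joint torques, N m; "ee_pos": TCP position; "eef_rot": TCP orientation; "force": force on the tool from outside, world axes, zero at the start; "moment": the same for the moment, N m; "grip_width": finger opening in m.
Only numpy, scipy, OpenCV 4.12 (cv2) and the standard library are available. Lean on these libraries where they do the work, as an engineer would, in place of code of your own. Each camera call takes 0.05 s, during which the arm holds its last target.

## Working session

There is one attempt and no reset: what is moved stays moved. The work goes in short steps, Python scripts to look and compute and a shell command to move; the robot and the scene stay as the last step left them, time stands still between calls to the robot, and variables do not carry over. Pictures are saved under pics/ and viewed, and the job is handed in when it is done.

```bash
mkdir -p pics; python3 - <<'E'
from station import ctrl
import cv2,numpy as np
print(ctrl.get_obs())
for n in("scene","top"):
    c=ctrl.camera(n); cv2.imwrite(f"pics/{n}0.png",c["pixels"])
    print(n,{k:(np.round(v,4).tolist() if k!='pixels' else 0) for k,v in c.items()})
E
```

```text
{'time_s': 0.0, 'qpos': array([-1.23962935e+00,  3.00444469e-01,  1.52159002e+00, -1.25859139e-05,
        1.32068951e+00, -6.65979399e-02]), 'joint_vel': array([ 0.00080111, -0.00173954, -0.00066855, -0.00021198,  0.00188286,
       -0.00204259]), 'tau': array([-6.75796782e-04, -5.31808412e+01, -3.52740920e+01,  7.08032283e-02,
        2.43821600e-02, -1.43544225e-04]), 'ee_pos': array([ 0.21299347, -0.50691647,  0.30209709]), 'eef_rot': array([-3.14046301e+00, -6.31257824e-05,  3.97768002e-01]), 'force': array([-0.98882665,  0.36248344, -0.06915395]), 'moment': array([-0.03585191, -0.02593545,  0.02188914]), 'grip_width': 0.09428376837883894}
scene {'pixels': 0, 'fx': 444.3517, 'fy': 444.3517, 'cx': 257.3342, 'cy': 188.1906, 'k1': -0.02, 'world_from_camera': [[-0.2993, -0.7598, 0.5772, 1.2184], [0.954, -0.2267, 0.1962, 0.2502], [-0.0182, 0.6094, 0.7927, 1.0269], [0.0, 0.0, 0.0, 1.0]]}
top {'pixels': 0, 'fx': 409.2819, 'fy': 409.2819, 'cx': 250.0459, 'cy': 194.6994, 'k1': -0.1151, 'world_from_camera': [[0.0223, 0.997, -0.0742, 0.4497], [-0.9997, 0.0233, 0.0121, -0.0053], [0.0138, 0.0739, 0.9972, 1.2296], [0.0, 0.0, 0.0, 1.0]]}
```

View pics/scene0.png

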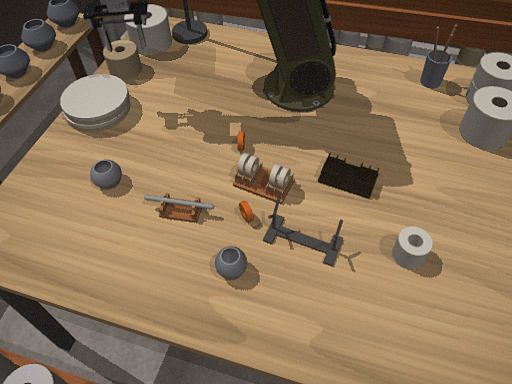

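View pics/top0.png

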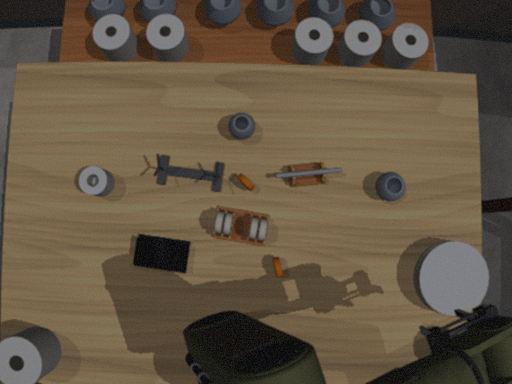

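The top view shows the rod on its rest at about (305,174), the wooden cradle with pale rings at (241,226), and the dark stand at (190,173). The look-alikes are a black cradle at (162,253) and two orange rings at (246,182) and (278,266). The wooden cradle with pale rings is the one the description fits. I'll enlarge it to confirm and to measure.

```bash
python3 - <<'E'
import cv2,numpy as np
a=cv2.imread("pics/top0.png")[100:290,130:420]
b=cv2.imread("pics/scene0.png")[120:300,80:390]
a=np.clip(a.astype(float)*1.6,0,255).astype(np.uint8)
cv2.imwrite("pics/ct.png",cv2.resize(a[:,:],None,fx=2.75,fy=2.75,interpolation=cv2.INTER_CUBIC))
cv2.imwrite("pics/cs.png",cv2.resize(b,None,fx=2.5,fy=2.5,interpolation=cv2.INTER_CUBIC))
E
```

```text
(no output)
```

View pics/ct.png

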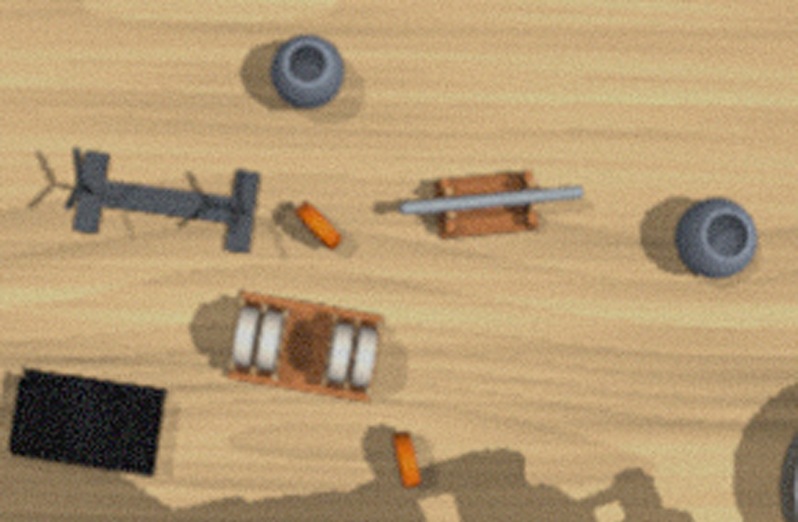

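View pics/cs.png

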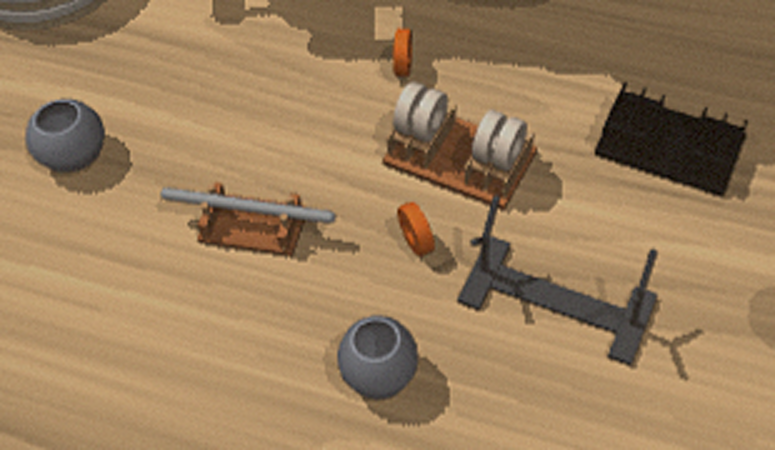

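```bash
cat > h.py <<'E'
import cv2,numpy as np
from station import ctrl
def cam(n):
    c=ctrl.camera(n); c['K']=np.array([[c['fx'],0,c['cx']],[0,c['fy'],c['cy']],[0,0,1.]]);c['D']=np.array([c['k1'],0,0,0.]);c['T']=np.array(c['world_from_camera']);return c
def ray(c,uv):
    p=cv2.undistortPoints(np.array(uv,float).reshape(-1,1,2),c['K'],c['D']).reshape(-1,2)
    d=np.c_[p[:,0],-p[:,1],-np.ones(len(p))]@c['T'][:3,:3].T
    return c['T'][:3,3],d
def onz(c,uv,z):
    o,d=ray(c,uv); return o+d*((z-o[2])/d[:,2])[:,None]
def proj(c,P):
    P=np.atleast_2d(P); q=(P-c['T'][:3,3])@c['T'][:3,:3]
    q=np.c_[q[:,0],-q[:,1],-q[:,2]]
    return cv2.projectPoints(q,np.zeros(3),np.zeros(3),c['K'],c['D'])[0].reshape(-1,2)
def tri(c1,u1,c2,u2):
    A=np.zeros((3,3));b=np.zeros(3)
    for c,u in((c1,u1),(c2,u2)):
        o,d=ray(c,[u]);d=d[0]/np.linalg.norm(d[0]);M=np.eye(3)-np.outer(d,d);A+=M;b+=M@o
    return np.linalg.solve(A,b)
def big(c,x0,y0,w,h,f,name,gain=1.5):
    a=c['pixels'][y0:y0+h,x0:x0+w]; a=np.clip(a*float(gain),0,255).astype(np.uint8)
    cv2.imwrite(name,cv2.resize(a,None,fx=f,fy=f,interpolation=cv2.INTER_CUBIC))
E
python3 - <<'E'
from h import *
t=cam("top");s=cam("scene")
def cc(c,roi,f):
    x0,y0,x1,y1=roi;hsv=cv2.cvtColor(c['pixels'],cv2.COLOR_BGR2HSV);m=np.zeros(hsv.shape[:2],np.uint8)
    m[y0:y1,x0:x1]=f(hsv)[y0:y1,x0:x1]
    n,l,st,ce=cv2.connectedComponentsWithStats(m)
    return [(l==i) for i in range(1,n) if st[i,4]>25]
def rect(m):
    ys,xs=np.nonzero(m);return cv2.minAreaRect(np.c_[xs,ys].astype(np.float32))
grey=lambda h:((h[...,1]<75)&(h[...,2]>75)).astype(np.uint8)
for c,r,n in((t,(265,160,350,190),'top'),(s,(138,188,222,215),'scene')):
    ms=cc(c,r,grey)
    for m in ms:
        ys,xs=np.nonzero(m);p=np.c_[xs,ys].astype(float);mu=p.mean(0);u,S,v=np.linalg.svd(p-mu,full_matrices=False)
        q=(p-mu)@v[0];print(n,'rod',len(p),mu,v[0],q.min(),q.max())
        e=[mu+v[0]*(q.min()-.3),mu+v[0]*(q.max()+.3)]
        print(onz(c,e,.041))
pale=lambda h:((h[...,1]<60)&(h[...,2]>110)).astype(np.uint8)
for c,r,n in((t,(205,200,275,250),'top'),(s,(230,145,300,200),'scene')):
    for m in cc(c,r,pale): print(n,'ring',m.sum(),rect(m))
dark=lambda h:(h[...,2]<65).astype(np.uint8)
for m in cc(t,(140,148,230,196),dark): print('stand',m.sum(),rect(m))
big(t,200,195,80,60,8,"pics/a.png",1.8);big(t,140,145,95,60,8,"pics/b.png",1.8);big(s,225,140,80,65,8,"pics/c.png",1.4);big(s,255,195,100,72,8,"pics/d.png",1.6)
E
```

```text
top rod 319 [309.73354232 172.19435737] [-0.99564696  0.09320482] -32.330525059167634 34.034607797762405
[[ 0.62020046 -0.29026405  0.041     ]
 [ 0.59657944 -0.09309019  0.041     ]]
scene rod 339 [179.07374631 201.5899705 ] [0.98973502 0.1429146 ] -35.36968893709489 34.49408829406243
[[ 0.61859964 -0.28767249  0.041     ]
 [ 0.59477881 -0.08924295  0.041     ]]
top ring 80 ((218.37840270996094, 222.22975158691406), (5.425166606903076, 15.124707221984863), 9.462322235107422)
top ring 81 ((227.4299774169922, 223.48997497558594), (5.515432834625244, 15.273507118225098), 8.130102157592773)
top ring 79 ((253.50001525878906, 228.0), (5.295135498046875, 15.885407447814941), 11.309932708740234)
top ring 90 ((262.6351318359375, 229.68917846679688), (5.753964424133301, 15.617903709411621), 9.462322235107422)
scene ring 96 ((242.0517120361328, 160.87930297851562), (6.302709579467773, 17.595064163208008), 23.198589324951172)
scene ring 116 ((249.4655303955078, 163.413818359375), (7.747080326080322, 17.988985061645508), 23.198591232299805)
scene ring 104 ((273.8276062011719, 172.0689697265625), (6.565322399139404, 17.857677459716797), 23.198591232299805)
scene ring 125 ((281.63446044921875, 175.12130737304688), (8.588974952697754, 18.380403518676758), 23.629377365112305)
stand 932 ((188.21449279785156, 172.69235229492188), (67.4683609008789, 29.1409969329834), 7.666803359985352)
```

View pics/a.png

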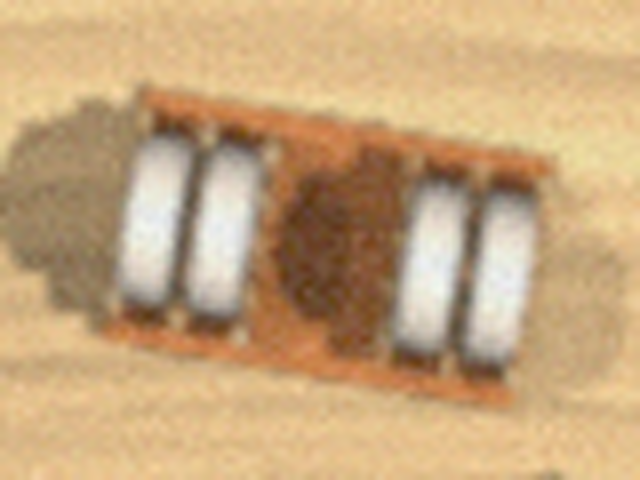

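View pics/b.png

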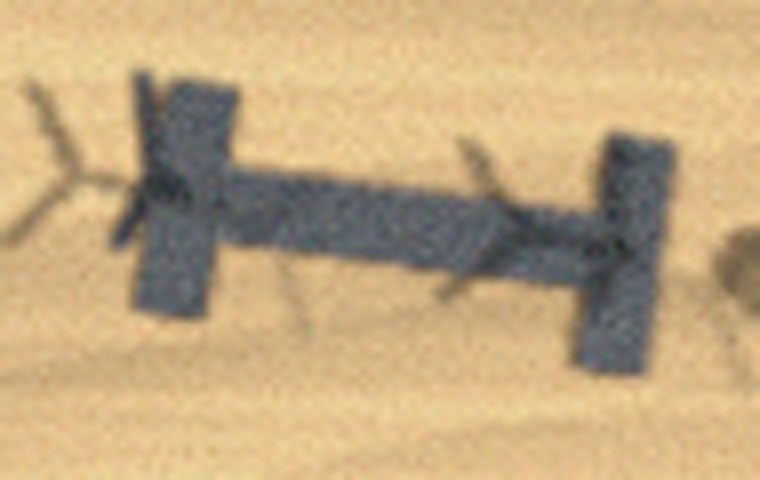

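View pics/c.png

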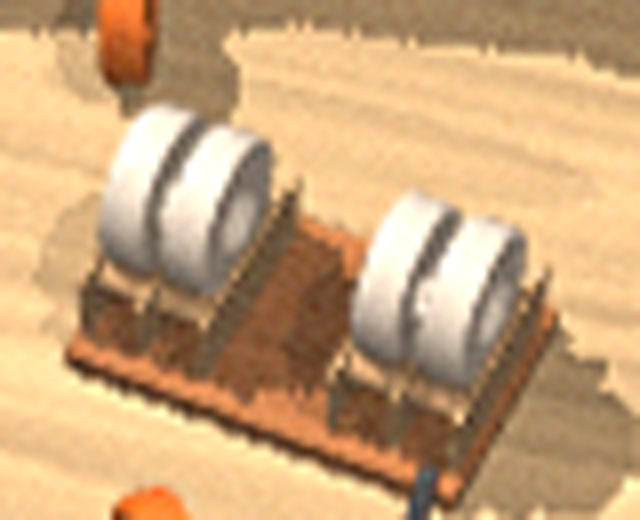

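View pics/d.png

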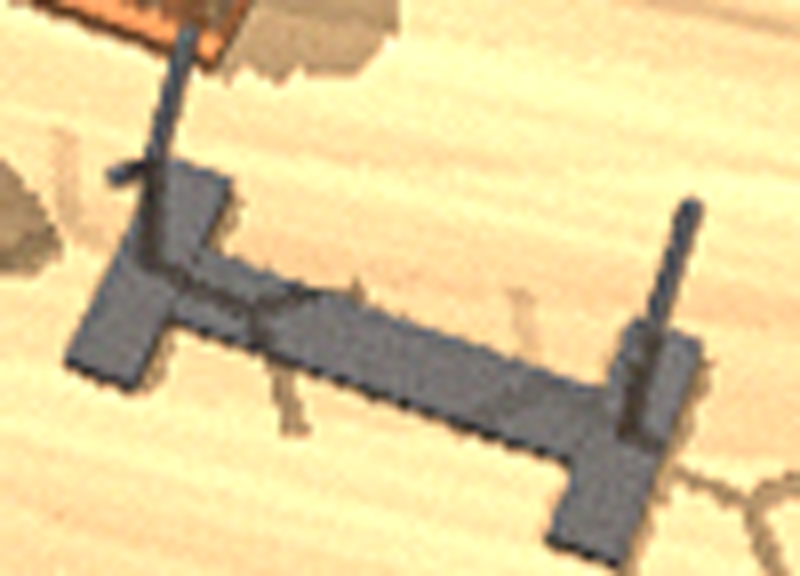

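The crop confirms four pale rings in the wooden cradle. Next I turn the corner pixels into poses.

```bash
python3 - <<'E'
from h import *
t=cam("top");s=cam("scene")
def px(l,x0,y0,f=8): return (np.array(l,float)+.5)/f-.5+[x0,y0]
ct=px([(147,90),(552,160),(510,403),(105,330)],200,195)
P=onz(t,ct,.012);print('cradle top',P.mean(0));
def yawof(v): return np.arctan2(-v[0],v[1])
print([np.round((yawof(P[0]-P[1]),yawof(P[3]-P[2])),3)], [np.linalg.norm(P[i]-P[(i+1)%4]).round(4) for i in range(4)])
cs=px([(68,352),(455,490),(555,318)],225,140);Q=onz(s,cs,.012)
print('cradle scene',(Q[0]+Q[2])/2,yawof(Q[1]-Q[0]),np.linalg.norm(Q[1]-Q[0]),np.linalg.norm(Q[2]-Q[1]))
r=[(218.378,222.23),(227.43,223.49),(253.5,228.),(262.635,229.689)]
R=onz(t,r,.086);print('rings',R.round(4),R.mean(0),yawof(R[0]+R[1]-R[2]-R[3]))
# stand
tl=px([(677,142),(610,130),(575,367),(238,90),(172,80),(133,308)],140,145)
sl=px([(68,362),(135,385),(233,182),(550,540),(620,565),(705,345)],255,195)
print(np.array([tri(t,a,s,b) for a,b in zip(tl,sl)]).round(4))
f=px([(172,80),(238,90),(205,318),(133,308),(610,130),(677,142),(645,373),(575,367)],140,145)
for z in(.004,.008,.012):
  F=onz(t,f,z);print(z,F.mean(0),F[:4].mean(0),F[4:].mean(0),yawof(F[:4].mean(0)-F[4:].mean(0)))
for z in(.004,.008,.012):
  F=onz(s,sl,z);c=((F[0]+F[1]+F[3]+F[4])/4);print('s',z,c, yawof(F[3]+F[4]-F[0]-F[1]),F.round(4)[[0,3]])
print('tips s',onz(s,px([(188,35),(690,205),(118,175)],255,195),.107))
print('tips t',onz(t,px([(142,78),(120,240),],140,145),.107))
E
```

```text
cradle top [0.44873921 0.00585733 0.012     ]
[array([-0.148, -0.155])] [np.float64(0.1529), np.float64(0.0914), np.float64(0.1524), np.float64(0.0903)]
cradle scene [0.45055238 0.00891189 0.012     ] -0.12742632419070768 0.15247274643283582 0.08633366924321127
rings [[ 0.4558  0.0674  0.086 ]
 [ 0.4529  0.0421  0.086 ]
 [ 0.442  -0.0309  0.086 ]
 [ 0.4379 -0.0565  0.086 ]] [0.44714435 0.00552954 0.086     ] -0.14558102496088732
[[0.6364 0.0619 0.0055]
 [0.64   0.0867 0.0086]
 [0.5507 0.0966 0.0054]
 [0.6533 0.2294 0.0023]
 [0.6565 0.2535 0.0045]
 [0.5691 0.2642 0.0063]]
0.004 [0.60313098 0.16146659 0.004     ] [0.6115331  0.24504501 0.004     ] [0.59472886 0.07788817 0.004     ] -0.10019314803375691
0.008 [0.60263036 0.16092227 0.008     ] [0.61100505 0.24422791 0.008     ] [0.59425566 0.07761664 0.008     ] -0.10019314803375638
0.012 [0.60212973 0.16037795 0.012     ] [0.610477  0.2434108 0.012    ] [0.59378246 0.0773451  0.012     ] -0.1001931480337559
s 0.004 [0.64531447 0.15911858 0.004     ] -0.11211249700362842 [[0.6349 0.0636 0.004 ]
 [0.6536 0.2311 0.004 ]]
s 0.008 [0.6475557  0.15947469 0.008     ] -0.1121124970036283 [[0.6372 0.0643 0.008 ]
 [0.6558 0.2312 0.008 ]]
s 0.012 [0.64979693 0.15983081 0.012     ] -0.1121124970036278 [[0.6394 0.065  0.012 ]
 [0.658  0.2313 0.012 ]]
tips s [[0.56657042 0.08373989 0.107     ]
 [0.58471634 0.24959946 0.107     ]
 [0.62470329 0.07757249 0.107     ]]
tips t [[0.63988416 0.24153476 0.107     ]
 [0.58301505 0.24677678 0.107     ]]
```

```bash
cat >> h.py <<'E'
from scipy.spatial.transform import Rotation as Ro
ROD=(np.array([.6077,-.190,.041]),.119); CR=(np.array([.4483,.0068,.060]),-.145); ST=(np.array([.6035,.162,.085]),-.105)
def pt(f,y,z=None,x=0):
    c,a=f;p=c+np.array([-np.sin(a)*y+np.cos(a)*x,np.cos(a)*y+np.sin(a)*x,0])
    if z is not None:p[2]=z
    return p
def todo(grasp,rodyaw,off=.078):
    """remaining shift, tool axes, shares of 40mm; remaining turn, shares of 4deg; grasp = wanted grasp point"""
    o=ctrl.get_obs();R=Ro.from_euler('xyz',o['eef_rot']).as_matrix()
    W=(Ro.from_euler('z',rodyaw+np.pi/2)*Ro.from_euler('x',np.pi)).as_matrix()
    tcp=np.array(grasp)+[0,0,off]
    print('shift',((tcp-o['ee_pos'])@R/.04).round(2),'turn',(Ro.from_matrix(R.T@W).as_rotvec()/np.radians(4)).round(2),
     't',round(o['time_s'],2),'F',o['force'].round(1),'w',round(o['grip_width'],4),'ee',o['ee_pos'].round(4),'rpy',o['eef_rot'].round(3))
E
python3 -m pendant '[{"rz":-1},{"rz":-1},{"rz":-1},{"rz":-1},{"rz":-1},{"rz":-1},{"rz":-1},{"rz":-1}]' 60
python3 -m pendant '[{"rz":-1},{"rz":-1},{"rz":-1},{"rz":-1},{"rz":-1},{"rz":-1},{"rz":-1},{"rz":-1}]'
python3 -c "
from h import *
todo(pt(ROD,-.086),ROD[1])"
```

```text
shift [11.57 -1.42  4.59] turn [ -0.    -0.   -18.51] t 0.3 F [0.1 0.1 0.4] w 0.0936 ee [ 0.213  -0.507   0.3025] rpy [-3.141 -0.     0.398]$[0]: bad value
$[0]: bad value
```

```bash

python3 -m pendant '[{"rx":0,"ry":0,"rz":-1,"tx":0,"ty":0,"tz":0,"grip":-1},{"rx":0,"ry":0,"rz":-1,"tx":0,"ty":0,"tz":0,"grip":-1}]' 60
python3 -c "
from h import *
todo(pt(ROD,-.086),ROD[1])"
```

```text
time_s: 0.47
ee_pos: [0.213, -0.507, 0.3023]
eef_rot: [-3.141, -0.0, 0.539]
force: [0.4, -0.3, -0.5]
grip_width: 0.0937
shift [11.66  0.23  4.58] turn [-1.000e-02 -1.000e-02 -1.648e+01] t 0.47 F [ 0.4 -0.3 -0.5] w 0.0937 ee [ 0.213  -0.507   0.3023] rpy [-3.141 -0.     0.539]
```

```bash

python3 -m pendant '[{"rx":0,"ry":0,"rz":-1,"tx":0.6,"ty":0.1,"tz":0,"grip":-1},{"rx":0,"ry":0,"rz":-1,"tx":0.6,"ty":0.1,"tz":0,"grip":-1},{"rx":0,"ry":0,"rz":-1,"tx":0.6,"ty":0.2,"tz":0,"grip":-1},{"rx":0,"ry":0,"rz":-1,"tx":0.6,"ty":0.2,"tz":0,"grip":-1},{"rx":0,"ry":0,"rz":-1,"tx":0.6,"ty":0.3,"tz":0,"grip":-1},{"rx":0,"ry":0,"rz":-1,"tx":0.6,"ty":0.3,"tz":0,"grip":-1},{"rx":0,"ry":0,"rz":-1,"tx":0.5,"ty":0.4,"tz":0,"grip":-1},{"rx":0,"ry":0,"rz":-1,"tx":0.5,"ty":0.4,"tz":0,"grip":-1}]'
python3 -c "
from h import *
todo(pt(ROD,-.086),ROD[1])"
```

```text
time_s: 1.13
ee_pos: [0.4056, -0.4281, 0.3019]
eef_rot: [-3.14, -0.0, 1.119]
force: [0.5, 0.0, 0.8]
grip_width: 0.0939
shift [5.75 3.12 4.57] turn [-0.02 -0.01 -8.18] t 1.13 F [0.5 0.  0.8] w 0.0939 ee [ 0.4056 -0.4281  0.3019] rpy [-3.14  -0.     1.119]
```

```bash

python3 -m pendant '[{"rx":0,"ry":0,"rz":-1,"tx":0.7,"ty":0.45,"tz":0,"grip":-1},{"rx":0,"ry":0,"rz":-1,"tx":0.7,"ty":0.45,"tz":0,"grip":-1},{"rx":0,"ry":0,"rz":-1,"tx":0.6,"ty":0.5,"tz":0,"grip":-1},{"rx":0,"ry":0,"rz":-1,"tx":0.6,"ty":0.5,"tz":0.2,"grip":-1},{"rx":0,"ry":0,"rz":-1,"tx":0.5,"ty":0.6,"tz":0.3,"grip":-1},{"rx":0,"ry":0,"rz":-1,"tx":0.5,"ty":0.6,"tz":0.5,"grip":-1},{"rx":0,"ry":0,"rz":-1,"tx":0.4,"ty":0.6,"tz":0.5,"grip":-1},{"rx":0,"ry":0,"rz":-1,"tx":0.4,"ty":0.6,"tz":0.5,"grip":-1}]'
python3 -c "
from h import *
todo(pt(ROD,-.086),ROD[1])"
```

```text
time_s: 1.8
ee_pos: [0.6227, -0.2822, 0.2233]
eef_rot: [3.137, 0.004, 1.705]
force: [-0.7, 0.2, -0.2]
grip_width: 0.0942
shift [ 0.2  -0.11  2.6 ] turn [0.07 0.06 0.22] t 1.8 F [-0.7  0.2 -0.2] w 0.0942 ee [ 0.6227 -0.2822  0.2233] rpy [3.137 0.004 1.705]
```

```bash

python3 -m pendant '[{"rx":0.07,"ry":0.06,"rz":0.22,"tx":0.2,"ty":-0.11,"tz":0.6,"grip":-1},{"rx":0,"ry":0,"rz":0,"tx":0,"ty":0,"tz":0.7,"grip":-1},{"rx":0,"ry":0,"rz":0,"tx":0,"ty":0,"tz":0.5,"grip":-1},{"rx":0,"ry":0,"rz":0,"tx":0,"ty":0,"tz":0,"grip":-1}]'
python3 -c "
from h import *
todo(pt(ROD,-.086),ROD[1])
t=cam('top');s=cam('scene');big(t,255,140,130,80,6,'pics/e.png',1.8);big(s,110,130,130,95,6,'pics/f.png',1.4)"
```

```text
time_s: 2.13
ee_pos: [0.6206, -0.268, 0.1423]
eef_rot: [-3.137, -0.004, 1.702]
force: [0.2, -0.8, -0.7]
grip_width: 0.0935
shift [-0.18 -0.09  0.58] turn [-0.07 -0.06  0.18] t 2.13 F [ 0.2 -0.8 -0.7] w 0.0935 ee [ 0.6206 -0.268   0.1423] rpy [-3.137 -0.004  1.702]
```

View pics/e.png

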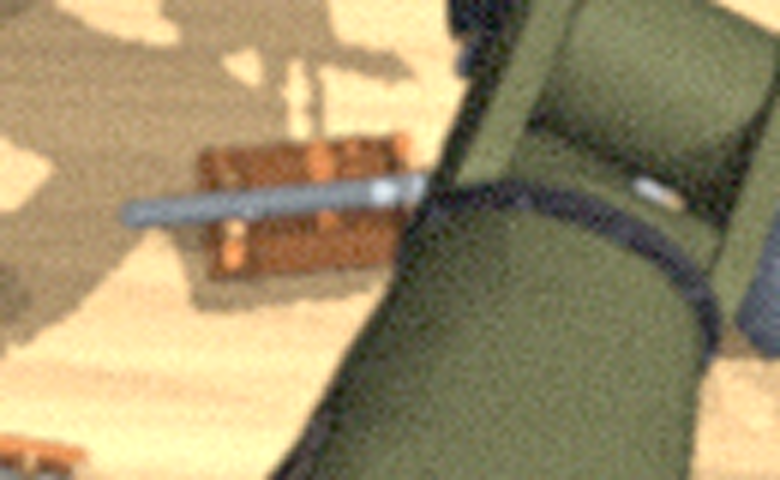

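View pics/f.png

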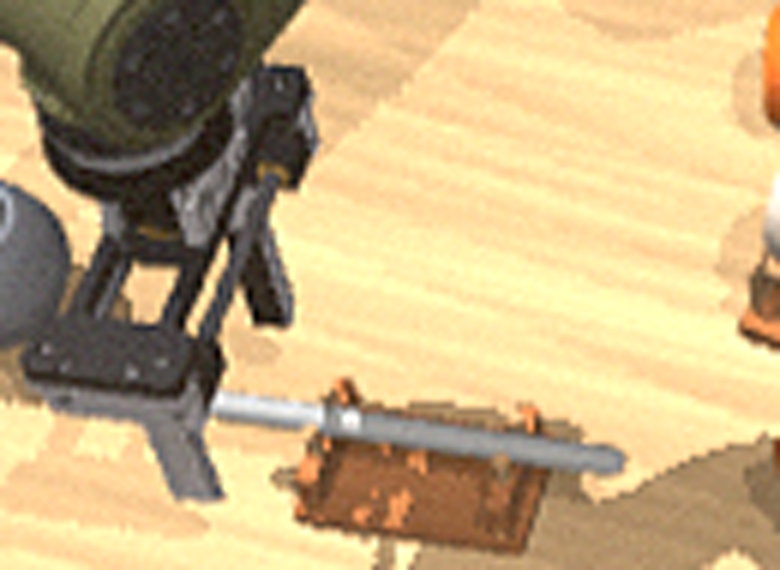

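The picture shows the jaws straddling the rod's near end at about (145,400) in the enlargement. I descend and grip.

```bash

python3 -m pendant '[{"rx":-0.07,"ry":-0.06,"rz":0.18,"tx":-0.18,"ty":-0.09,"tz":0.3,"grip":-1},{"rx":0,"ry":0,"rz":0,"tx":0,"ty":0,"tz":0.25,"grip":-1},{"rx":0,"ry":0,"rz":0,"tx":0,"ty":0,"tz":0,"grip":-1}]'
python3 -c "
from h import *
todo(pt(ROD,-.086),ROD[1])"
```

```text
time_s: 2.48
ee_pos: [0.6205, -0.2781, 0.1299]
eef_rot: [3.131, 0.007, 1.688]
force: [0.1, 0.8, 0.6]
grip_width: 0.0941
shift [ 0.08 -0.06  0.27] turn [ 0.16  0.11 -0.03] t 2.48 F [0.1 0.8 0.6] w 0.0941 ee [ 0.6205 -0.2781  0.1299] rpy [3.131 0.007 1.688]
```

```bash

python3 -m pendant '[{"rx":0.16,"ry":0.11,"rz":0,"tx":0.08,"ty":-0.06,"tz":0.27,"grip":-1},{"rx":0,"ry":0,"rz":0,"tx":0,"ty":0,"tz":0,"grip":-1}]'
python3 -c "
from h import *
todo(pt(ROD,-.086),ROD[1])"
```

```text
time_s: 2.65
ee_pos: [0.6182, -0.2755, 0.1207]
eef_rot: [3.14, 0.0, 1.688]
force: [0.2, -0.1, -0.3]
grip_width: 0.0936
shift [ 0.   -0.01  0.04] turn [ 0.02  0.01 -0.03] t 2.65 F [ 0.2 -0.1 -0.3] w 0.0936 ee [ 0.6182 -0.2755  0.1207] rpy [3.14  0.    1.688]
```

```bash

python3 -m pendant '[{"rx":0,"ry":0,"rz":0,"tx":0,"ty":0,"tz":0.04,"grip":1},{"rx":0,"ry":0,"rz":0,"tx":0,"ty":0,"tz":0,"grip":1},{"rx":0,"ry":0,"rz":0,"tx":0,"ty":0,"tz":0,"grip":1},{"rx":0,"ry":0,"rz":0,"tx":0,"ty":0,"tz":0,"grip":1},{"rx":0,"ry":0,"rz":0,"tx":0,"ty":0,"tz":0,"grip":1},{"rx":0,"ry":0,"rz":0,"tx":0,"ty":0,"tz":0,"grip":1},{"rx":0,"ry":0,"rz":0,"tx":0,"ty":0,"tz":0,"grip":1},{"rx":0,"ry":0,"rz":0,"tx":0,"ty":0,"tz":0,"grip":1}]' 60
python3 -m pendant '[{"rx":0,"ry":0,"rz":0,"tx":0,"ty":0,"tz":0,"grip":1},{"rx":0,"ry":0,"rz":0,"tx":0,"ty":0,"tz":0,"grip":1},{"rx":0,"ry":0,"rz":0,"tx":0,"ty":0,"tz":-0.3,"grip":1},{"rx":0,"ry":0,"rz":0,"tx":0,"ty":0,"tz":-0.5,"grip":1},{"rx":0,"ry":0,"rz":0,"tx":0,"ty":0,"tz":-0.7,"grip":1},{"rx":0,"ry":0,"rz":0,"tx":0,"ty":0,"tz":-0.7,"grip":1},{"rx":0,"ry":0,"rz":0,"tx":0,"ty":0,"tz":-0.5,"grip":1},{"rx":0,"ry":0,"rz":0,"tx":0,"ty":0,"tz":0,"grip":1}]'
python3 -c "
from h import *
todo(pt(CR,-.3,.07),CR[1])
t=cam('top');s=cam('scene');big(t,255,140,130,80,6,'pics/g.png',1.8);big(s,110,100,130,95,6,'pics/i.png',1.4)"
```

```text
time_s: 3.32
ee_pos: [0.6191, -0.2752, 0.1215]
eef_rot: [3.138, 0.002, 1.689]
force: [0.2, 0.4, 0.1]
grip_width: 0.0436
time_s: 3.98
ee_pos: [0.6181, -0.2748, 0.2367]
eef_rot: [3.14, 0.001, 1.689]
force: [1.5, 0.0, 0.7]
grip_width: 0.0006
shift [ 0.25 -5.34  2.21] turn [0.03 0.01 3.77] t 3.98 F [1.5 0.  0.7] w 0.0006 ee [ 0.6181 -0.2748  0.2367] rpy [3.140e+00 1.000e-03 1.689e+00]
```

View pics/i.png

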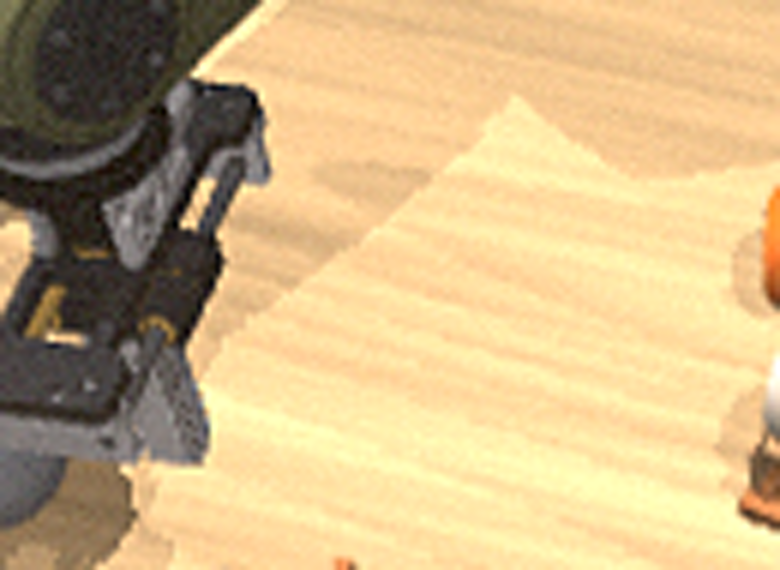

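View pics/g.png

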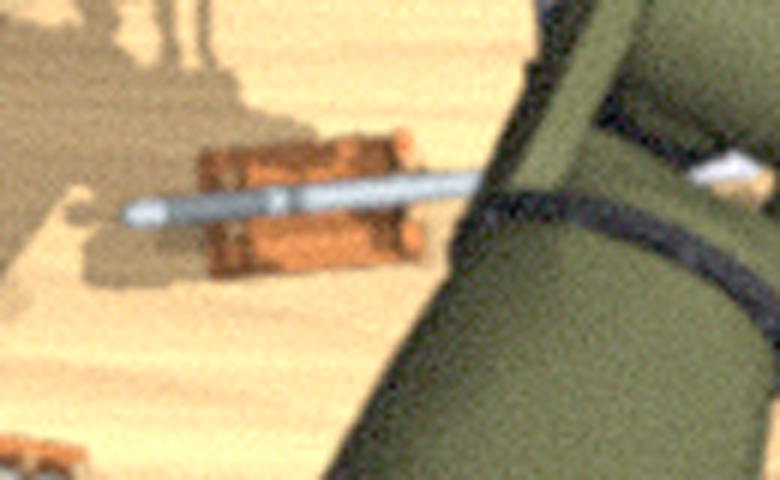

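The fingers had not finished closing when I lifted, so they shut above the rod. The rod has not moved: its end is still at (130,213) in the top crop. I reopen halfway, go back down, and wait for the full close this time.

```bash

python3 -m pendant '[{"rx":0,"ry":0,"rz":0,"tx":0,"ty":0,"tz":0,"grip":0},{"rx":0,"ry":0,"rz":0,"tx":0,"ty":0,"tz":0,"grip":0},{"rx":0,"ry":0,"rz":0,"tx":0,"ty":0,"tz":0.5,"grip":0},{"rx":0,"ry":0,"rz":0,"tx":0,"ty":0,"tz":0.5,"grip":0},{"rx":0,"ry":0,"rz":0,"tx":0,"ty":0,"tz":0.4,"grip":0},{"rx":0,"ry":0,"rz":0,"tx":0,"ty":0,"tz":0,"grip":0},{"rx":0,"ry":0,"rz":0,"tx":0,"ty":0,"tz":0,"grip":0}]'
python3 -c "
from h import *
todo(pt(ROD,-.086),ROD[1])"
```

```text
time_s: 4.67
ee_pos: [0.6152, -0.2733, 0.1665]
eef_rot: [-3.13, -0.008, 1.689]
force: [0.1, 0.4, 0.8]
grip_width: 0.0438
shift [-0.07  0.07  1.19] turn [-0.16 -0.11 -0.02] t 4.67 F [0.1 0.4 0.8] w 0.0438 ee [ 0.6152 -0.2733  0.1665] rpy [-3.13  -0.008  1.689]
```

```bash

python3 -m pendant '[{"rx":-0.16,"ry":-0.11,"rz":0,"tx":-0.07,"ty":0.07,"tz":0.4,"grip":0},{"rx":0,"ry":0,"rz":0,"tx":0,"ty":0,"tz":0.4,"grip":0},{"rx":0,"ry":0,"rz":0,"tx":0,"ty":0,"tz":0.4,"grip":0},{"rx":0,"ry":0,"rz":0,"tx":0,"ty":0,"tz":0.1,"grip":0}]'
python3 -c "
from h import *
todo(pt(ROD,-.086),ROD[1])"
```

```text
time_s: 5.0
ee_pos: [0.619, -0.2762, 0.1156]
eef_rot: [3.139, 0.002, 1.689]
force: [-0.8, 0.3, -1.1]
grip_width: 0.0469
shift [ 0.02 -0.03 -0.08] turn [ 0.04  0.02 -0.02] t 5.0 F [-0.8  0.3 -1.1] w 0.0469 ee [ 0.619  -0.2762  0.1156] rpy [3.139e+00 2.000e-03 1.689e+00]
```

```bash

python3 -m pendant '[{"rx":0,"ry":0,"rz":0,"tx":0,"ty":0,"tz":-0.08,"grip":1},{"rx":0,"ry":0,"rz":0,"tx":0,"ty":0,"tz":0,"grip":1},{"rx":0,"ry":0,"rz":0,"tx":0,"ty":0,"tz":0,"grip":1},{"rx":0,"ry":0,"rz":0,"tx":0,"ty":0,"tz":0,"grip":1},{"rx":0,"ry":0,"rz":0,"tx":0,"ty":0,"tz":0,"grip":1},{"rx":0,"ry":0,"rz":0,"tx":0,"ty":0,"tz":0,"grip":1},{"rx":0,"ry":0,"rz":0,"tx":0,"ty":0,"tz":0,"grip":1},{"rx":0,"ry":0,"rz":0,"tx":0,"ty":0,"tz":0,"grip":1}]' 60
python3 -c "
from h import *
todo(pt(ROD,-.086),ROD[1])"
```

```text
time_s: 5.67
ee_pos: [0.6198, -0.2767, 0.124]
eef_rot: [3.137, 0.004, 1.689]
force: [-1.1, 0.6, -0.7]
grip_width: 0.0126
shift [ 0.04 -0.04  0.12] turn [ 0.07  0.05 -0.01] t 5.67 F [-1.1  0.6 -0.7] w 0.0126 ee [ 0.6198 -0.2767  0.124 ] rpy [3.137 0.004 1.689]
```

```bash

python3 -m pendant '[{"rx":0,"ry":0,"rz":0,"tx":0,"ty":0,"tz":0,"grip":1},{"rx":0,"ry":0,"rz":0,"tx":0,"ty":0,"tz":-0.3,"grip":1},{"rx":0,"ry":0,"rz":0,"tx":0,"ty":0,"tz":-0.4,"grip":1},{"rx":0,"ry":0,"rz":0,"tx":0,"ty":0,"tz":-0.6,"grip":1},{"rx":0,"ry":0,"rz":0,"tx":0,"ty":0,"tz":-0.6,"grip":1},{"rx":0,"ry":0,"rz":0,"tx":0,"ty":0,"tz":-0.6,"grip":1},{"rx":0,"ry":0,"rz":0,"tx":0,"ty":0,"tz":-0.4,"grip":1},{"rx":0,"ry":0,"rz":0,"tx":0,"ty":0,"tz":0,"grip":1}]'
python3 -c "
from h import *
todo(pt(CR,-.3,.07),CR[1])
t=cam('top');s=cam('scene');big(t,255,140,130,80,6,'pics/j.png',1.8);big(s,110,100,130,95,6,'pics/k.png',1.4)"
```

```text
time_s: 6.33
ee_pos: [0.619, -0.276, 0.2485]
eef_rot: [3.137, 0.003, 1.689]
force: [-0.3, -0.1, -1.4]
grip_width: 0.0127
shift [ 0.29 -5.37  2.48] turn [0.08 0.04 3.77] t 6.33 F [-0.3 -0.1 -1.4] w 0.0127 ee [ 0.619  -0.276   0.2485] rpy [3.137e+00 3.000e-03 1.689e+00]
```

View pics/k.png

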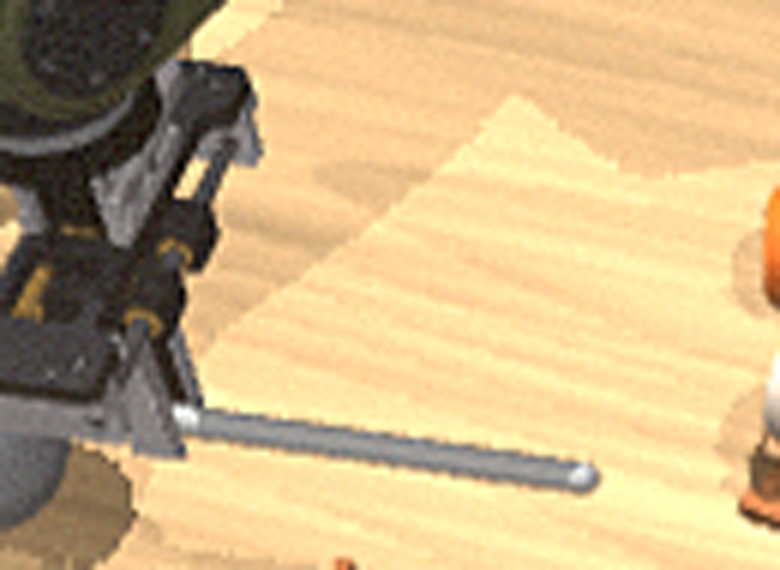

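View pics/j.png

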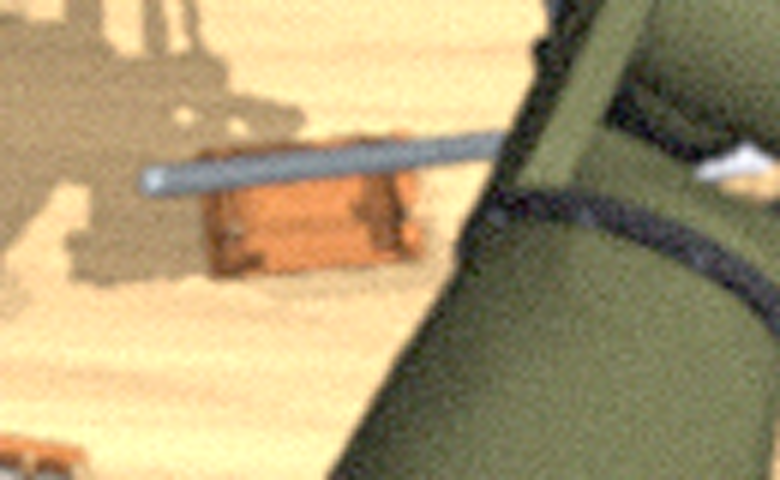

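```bash
python3 - <<'E'
from h import *
t=cam('top');s=cam('scene')
px=lambda p,x0,y0,f:(np.array(p)+.5)/f-.5+[x0,y0]
print(tri(t,px((143,180),255,140,6),s,px((600,476),110,100,6)))
m=onz(s,[px((210,422),110,100,6)],.1705)
print(m)
E
```

```text
[ 0.59624535 -0.08914248  0.16301989]
[[ 0.62080543 -0.25262816  0.1705    ]]
```

```bash

python3 -m pendant '[{"rx":0,"ry":0,"rz":0.3,"tx":0,"ty":-0.4,"tz":0,"grip":1},{"rx":0,"ry":0,"rz":0.6,"tx":0,"ty":-0.7,"tz":0,"grip":1},{"rx":0,"ry":0,"rz":0.7,"tx":0,"ty":-0.8,"tz":0,"grip":1},{"rx":0,"ry":0,"rz":0.7,"tx":0,"ty":-0.8,"tz":0,"grip":1},{"rx":0,"ry":0,"rz":0.7,"tx":0,"ty":-0.8,"tz":0,"grip":1},{"rx":0,"ry":0,"rz":0.5,"tx":0,"ty":-0.7,"tz":0,"grip":1},{"rx":0,"ry":0,"rz":0.3,"tx":0,"ty":-0.5,"tz":0,"grip":1},{"rx":0,"ry":0,"rz":0,"tx":0,"ty":-0.3,"tz":0,"grip":1}]'
python3 -c "
from h import *
todo(pt(CR,-.29,.07),CR[1])"
```

```text
time_s: 7.2
ee_pos: [0.4086, -0.2699, 0.2293]
eef_rot: [-3.121, -0.009, 1.412]
force: [-0.1, -0.1, -1.8]
grip_width: 0.0127
shift [-0.28  0.03  2.03] turn [-0.29 -0.13 -0.19] t 7.2 F [-0.1 -0.1 -1.8] w 0.0127 ee [ 0.4086 -0.2699  0.2293] rpy [-3.121 -0.009  1.412]
```

```bash

python3 -m pendant '[{"rx":-0.29,"ry":0,"rz":-0.19,"tx":-0.28,"ty":0,"tz":0.4,"grip":1},{"rx":0,"ry":0,"rz":0,"tx":0,"ty":0,"tz":0.6,"grip":1},{"rx":0,"ry":0,"rz":0,"tx":0,"ty":0,"tz":0.6,"grip":1},{"rx":0,"ry":0,"rz":0,"tx":0,"ty":0,"tz":0.3,"grip":1},{"rx":0,"ry":0,"rz":0,"tx":0,"ty":0,"tz":0,"grip":1}]'
python3 -c "
from h import *
todo(pt(CR,-.28,.065),CR[1])
t=cam('top');s=cam('scene');big(t,205,190,130,80,6,'pics/l.png',1.8);big(s,180,110,130,95,6,'pics/m.png',1.4)"
```

```text
time_s: 7.62
ee_pos: [0.4016, -0.2791, 0.1465]
eef_rot: [-3.137, -0.012, 1.423]
force: [0.2, 1.0, -1.7]
grip_width: 0.012
shift [0.24 0.12 0.09] turn [-0.07 -0.18 -0.04] t 7.62 F [ 0.2  1.  -1.7] w 0.012 ee [ 0.4016 -0.2791  0.1465] rpy [-3.137 -0.012  1.423]
```

View pics/l.png

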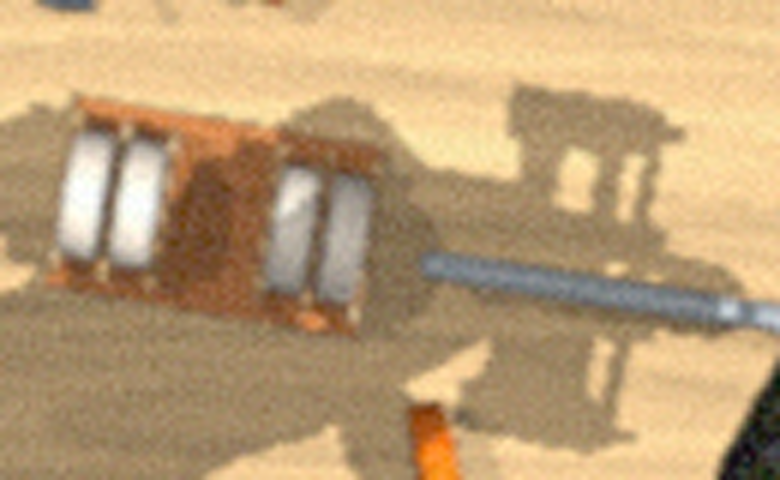

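View pics/m.png

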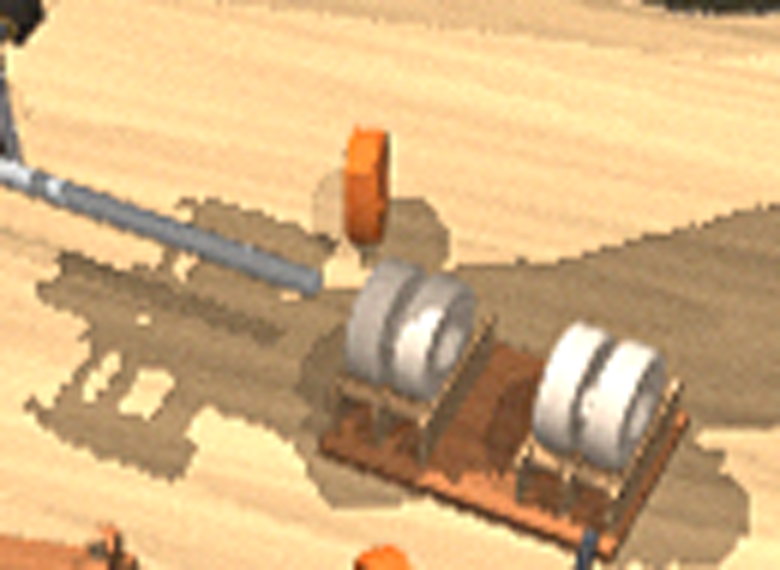

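```bash
cat >> h.py <<'E'
px=lambda p,x0,y0,f:(np.array(p,float)+.5)/f-.5+[x0,y0]
def line(t,t2,s,s2):
    "line by two planes; direction"
    n=[]
    for c,u in((t,t2),(s,s2)):
        o,d=ray(c,u);n.append(np.cross(d[0],d[1]))
    d=np.cross(*n);d/=np.linalg.norm(d);return d*np.sign(d[1])
def incr(P,f=CR):
    c,a=f;v=P-c;return np.array([np.cos(a)*v[0]+np.sin(a)*v[1],-np.sin(a)*v[0]+np.cos(a)*v[1],P[2]])
E
python3 - <<'E'
from h import *
t=cam('top');s=cam('scene')
T=px([(425,266),(730,308)],205,190,6);S=px([(318,282),(50,187)],180,110,6)
P=tri(t,T[0],s,S[0]);d=line(t,T,s,S);print(P,d,'slope',d[2]/d[1],'yaw',np.arctan2(-d[0],d[1]),'in cradle',incr(P))
todo(pt(CR,-.28,.065),CR[1])
E
```

```text
[ 0.42603443 -0.09325714  0.06169492] [ 0.11616929  0.99254419 -0.03688804] slope -0.03716513570277925 yaw -0.11651184223356194 in cradle [-0.00757441 -0.10222434  0.06169492]
shift [0.26 0.08 0.18] turn [ 0.01 -0.13 -0.03] t 7.82 F [ 0.2 -0.5 -1.4] w 0.0121 ee [ 0.4031 -0.28    0.1503] rpy [ 3.141 -0.009  1.424]
```

```bash

python3 -m pendant '[{"rx":0,"ry":0.5,"rz":0,"tx":0,"ty":0.18,"tz":0.15,"grip":1},{"rx":0,"ry":0,"rz":0,"tx":0,"ty":0,"tz":0,"grip":1},{"rx":0,"ry":0,"rz":0,"tx":0,"ty":0,"tz":0,"grip":1}]'
python3 -c "
from h import *
todo(pt(CR,-.28,.065),CR[1])
t=cam('top');s=cam('scene');big(t,205,190,130,80,6,'pics/n.png',1.8);big(s,180,110,130,95,6,'pics/o.png',1.4)"
```

```text
time_s: 8.07
ee_pos: [0.4112, -0.2815, 0.1469]
eef_rot: [3.138, -0.042, 1.424]
force: [0.4, 0.7, -1.4]
grip_width: 0.0126
shift [ 0.26 -0.12  0.11] turn [ 0.06 -0.6  -0.02] t 8.07 F [ 0.4  0.7 -1.4] w 0.0126 ee [ 0.4112 -0.2815  0.1469] rpy [ 3.138 -0.042  1.424]
```

View pics/n.png

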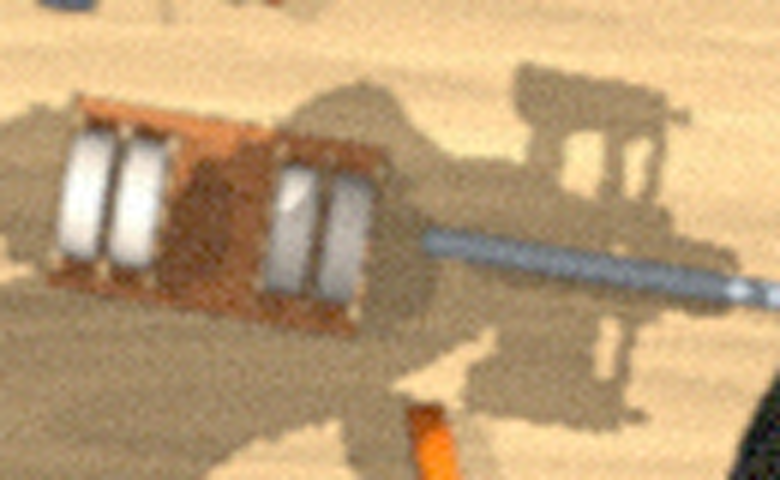

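View pics/o.png

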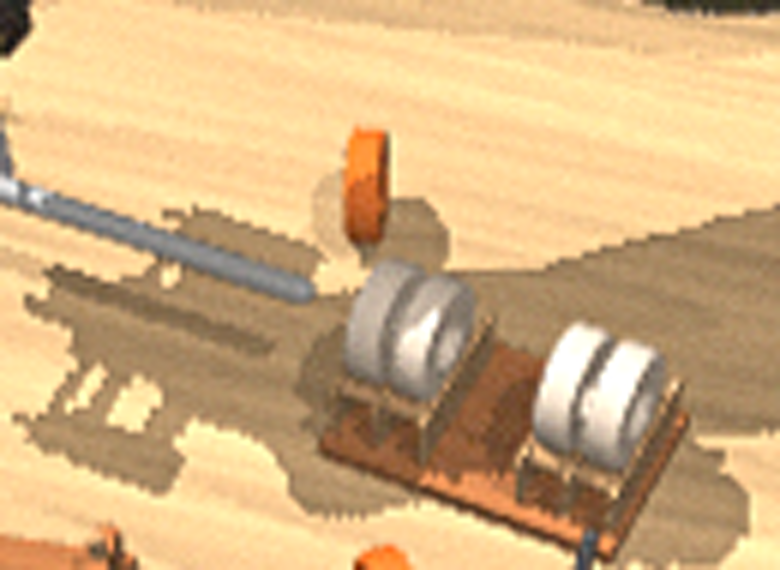

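```bash
python3 - <<'E'
from h import *
t=cam('top');s=cam('scene')
T=px([(425,242),(730,288)],205,190,6);S=px([(312,292),(40,197)],180,110,6)
P=tri(t,T[0],s,S[0]);d=line(t,T,s,S);print(P,d,'slope',d[2]/d[1],'yaw',np.arctan2(-d[0],d[1]),'in cradle',incr(P))
print('top only',incr(onz(t,T,P[2])[0]),'scene only',incr(onz(s,S,P[2])[0]))
R=onz(t,px([(85,195),(138,203),(292,230),(345,238)],205,190,6),.085)
print('rings top', [incr(r).round(4) for r in R])
# scene: bore centre of ring (y=-37, +y face at -28) and (y=62, +y face 71)
B=px([(451,332),(645,401)],180,110,6)
for b,z in zip(B,(.06,.06)): print('bore scene',incr(onz(s,[b],z)[0]))
E
```

```text
[ 0.43735126 -0.09232712  0.06700991] [ 0.12897453  0.99158723 -0.01097017] slope -0.01106324479185538 yaw -0.1293426322086401 in cradle [ 0.00348928 -0.09966888  0.06700991]
top only [ 0.0041066  -0.10086248  0.06700991] scene only [ 0.00294098 -0.09843938  0.06700991]
rings top [array([-0.0007,  0.0602,  0.085 ]), array([-0.0003,  0.0352,  0.085 ]), array([-0.0007, -0.0375,  0.085 ]), array([-0.0002, -0.0624,  0.085 ])]
bore scene [-0.00771108 -0.0296281   0.06      ]
bore scene [-0.00768986  0.07100079  0.06      ]
```

```bash
python3 - <<'E'
from h import *
t=cam('top');s=cam('scene')
def circ(y,r):
    a=np.linspace(0,2*np.pi,60);return np.array([pt(CR,y,.06+r*np.sin(q),r*np.cos(q)) for q in a])
im=s['pixels'][135:215,225:305].copy();im=cv2.resize(im,None,fx=9,fy=9,interpolation=cv2.INTER_CUBIC)
im=im[:600]
for y in(71,-28,46,-53):
  for r in(.03,.014):
    p=((proj(s,circ(y/1000,r))-[225,135]+.5)*9-.5).round().astype(np.int32)
    cv2.polylines(im,[p],True,(0,0,255),1)
cv2.imwrite('pics/q.png',im)
E
```

```text
(no output)
```

View pics/q.png

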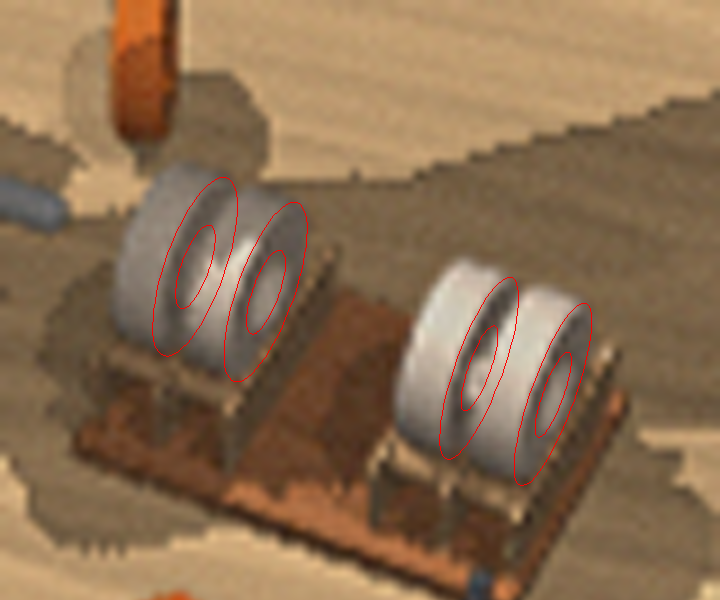

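The overlay circles sit on the rings, so the cradle pose holds. The tip is 3.5 mm too far in +x and about 5 mm high. I correct that, then start inserting.

```bash

python3 -m pendant '[{"rx":0.05,"ry":0,"rz":0,"tx":0.1,"ty":-0.1,"tz":0.15,"grip":1},{"rx":0,"ry":0,"rz":0,"tx":0.2,"ty":0,"tz":0.01,"grip":1},{"rx":0,"ry":0,"rz":0,"tx":0.3,"ty":0,"tz":0.01,"grip":1},{"rx":0,"ry":0,"rz":0,"tx":0.3,"ty":0,"tz":0.01,"grip":1},{"rx":0,"ry":0,"rz":0,"tx":0,"ty":0,"tz":0,"grip":1}]'
python3 -c "
from h import *
todo(pt(CR,-.25,.063),CR[1])
t=cam('top');s=cam('scene');big(t,205,190,130,80,6,'pics/r.png',1.8);big(s,200,130,100,75,8,'pics/u.png',1.4)"
```

```text
time_s: 8.78
ee_pos: [0.4117, -0.2409, 0.1399]
eef_rot: [-3.14, -0.043, 1.423]
force: [0.4, 0.1, -1.7]
grip_width: 0.0127
shift [ 0.01  0.01 -0.03] turn [-0.02 -0.61 -0.04] t 8.78 F [ 0.4  0.1 -1.7] w 0.0127 ee [ 0.4117 -0.2409  0.1399] rpy [-3.14  -0.043  1.423]
```

View pics/r.png

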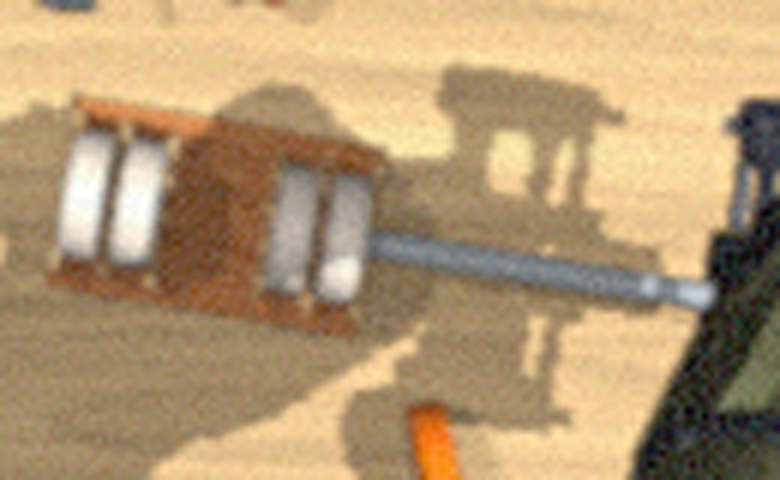

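View pics/u.png

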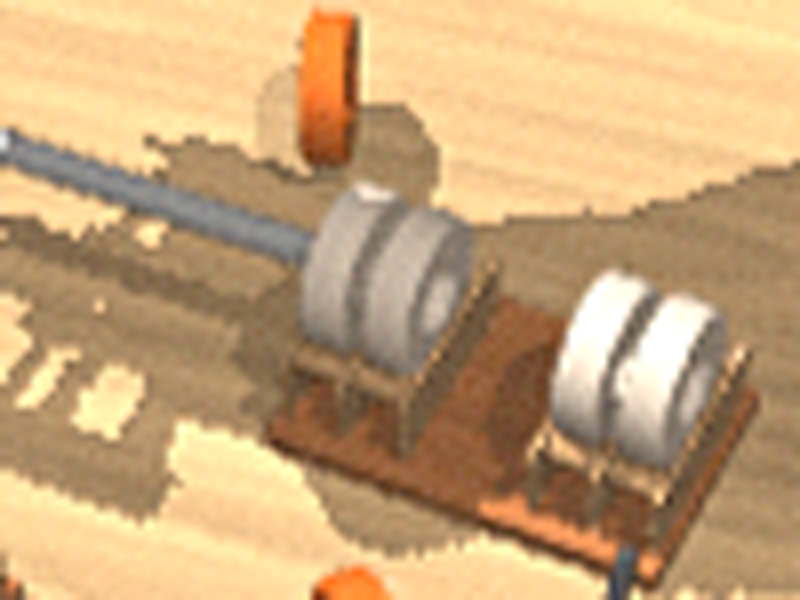

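The tip is inside ring1 with no contact force. I continue.

```bash

python3 -m pendant '[{"rx":0,"ry":0,"rz":0,"tx":0.3,"ty":0,"tz":0.01,"grip":1},{"rx":0,"ry":0,"rz":0,"tx":0.4,"ty":0,"tz":0.02,"grip":1},{"rx":0,"ry":0,"rz":0,"tx":0.4,"ty":0,"tz":0.02,"grip":1},{"rx":0,"ry":0,"rz":0,"tx":0,"ty":0,"tz":0,"grip":1}]'
python3 -c "
from h import *
todo(pt(CR,-.21,.063),CR[1])
t=cam('top');s=cam('scene');big(t,205,190,130,80,6,'pics/v.png',1.8);big(s,200,130,100,75,8,'pics/w.png',1.4)"
```

```text
time_s: 9.22
ee_pos: [0.4188, -0.1966, 0.1403]
eef_rot: [3.141, -0.042, 1.421]
force: [0.2, -0.4, -1.0]
grip_width: 0.0125
shift [-0.11 -0.   -0.02] turn [ 0.01 -0.6  -0.06] t 9.22 F [ 0.2 -0.4 -1. ] w 0.0125 ee [ 0.4188 -0.1966  0.1403] rpy [ 3.141 -0.042  1.421]
```

View pics/v.png

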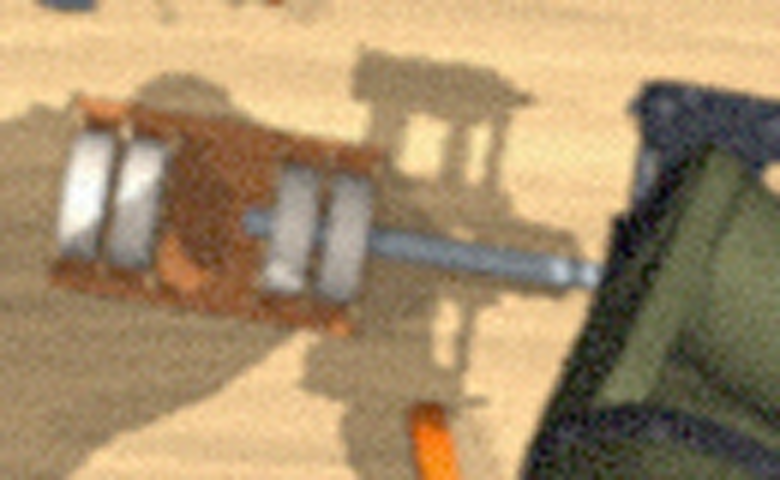

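View pics/w.png

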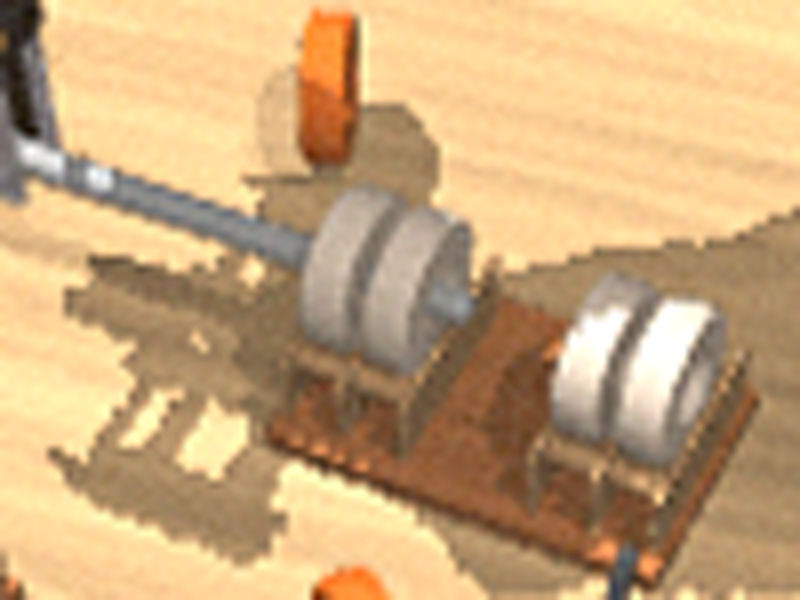

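Two rings are threaded and the rod is well centred. I continue.

```bash

python3 -m pendant '[{"rx":0,"ry":0,"rz":0,"tx":0.3,"ty":0,"tz":0.01,"grip":1},{"rx":0,"ry":0,"rz":0,"tx":0.4,"ty":0,"tz":0.02,"grip":1},{"rx":0,"ry":0,"rz":0,"tx":0.3,"ty":0,"tz":0.02,"grip":1},{"rx":0,"ry":0,"rz":0,"tx":0,"ty":0,"tz":0,"grip":1}]'
python3 -c "
from h import *
todo(pt(CR,-.086,.063),CR[1])
t=cam('top');s=cam('scene');big(t,205,190,130,80,6,'pics/v1.png',1.8);big(s,200,130,100,75,8,'pics/w1.png',1.4)"
```

```text
time_s: 9.65
ee_pos: [0.4251, -0.1597, 0.1403]
eef_rot: [3.139, -0.04, 1.419]
force: [-0.9, -1.1, -0.9]
grip_width: 0.012
shift [ 2.05 -0.04  0.07] turn [ 0.03 -0.58 -0.1 ] t 9.65 F [-0.9 -1.1 -0.9] w 0.012 ee [ 0.4251 -0.1597  0.1403] rpy [ 3.139 -0.04   1.419]
```

View pics/v1.png

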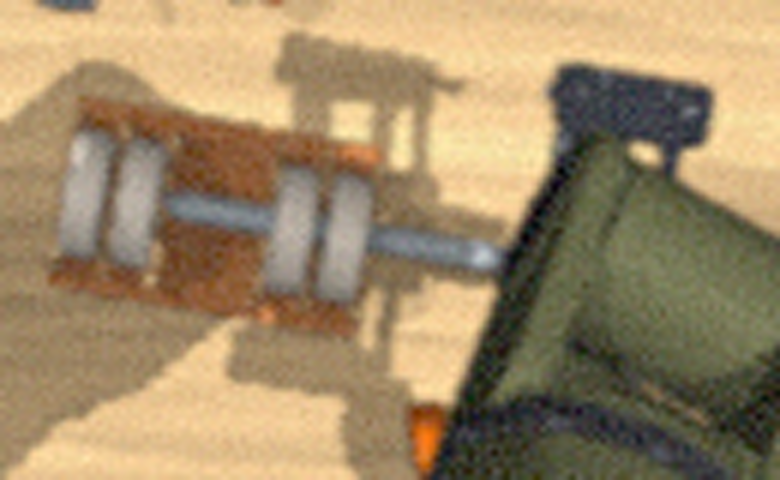

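View pics/w1.png

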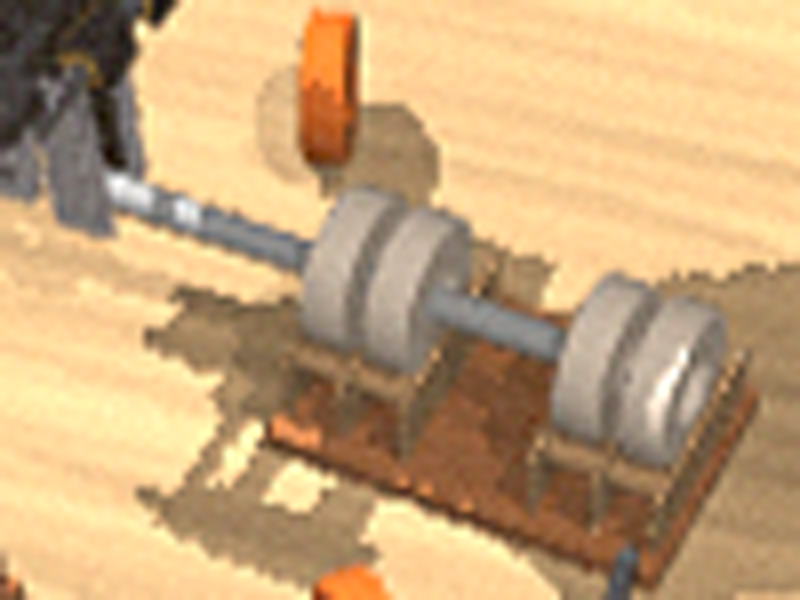

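```bash

python3 -m pendant '[{"rx":0.03,"ry":0,"rz":-0.05,"tx":0.3,"ty":-0.04,"tz":0.02,"grip":1},{"rx":0,"ry":0,"rz":0,"tx":0.4,"ty":0,"tz":0.02,"grip":1},{"rx":0,"ry":0,"rz":0,"tx":0.4,"ty":0,"tz":0.02,"grip":1},{"rx":0,"ry":0,"rz":0,"tx":0.3,"ty":0,"tz":0.01,"grip":1},{"rx":0,"ry":0,"rz":0,"tx":0,"ty":0,"tz":0,"grip":1}]'
python3 -c "
from h import *
todo(pt(CR,-.086,.063),CR[1])
t=cam('top');s=cam('scene');big(t,205,190,130,80,6,'pics/v2.png',1.8);big(s,200,130,100,75,8,'pics/w2.png',1.4)"
```

```text
time_s: 10.17
ee_pos: [0.4318, -0.1043, 0.1398]
eef_rot: [3.141, -0.04, 1.418]
force: [0.5, -0.5, -3.0]
grip_width: 0.0128
shift [ 0.66  0.   -0.  ] turn [ 0.01 -0.57 -0.11] t 10.17 F [ 0.5 -0.5 -3. ] w 0.0128 ee [ 0.4318 -0.1043  0.1398] rpy [ 3.141 -0.04   1.418]
```

View pics/v2.png

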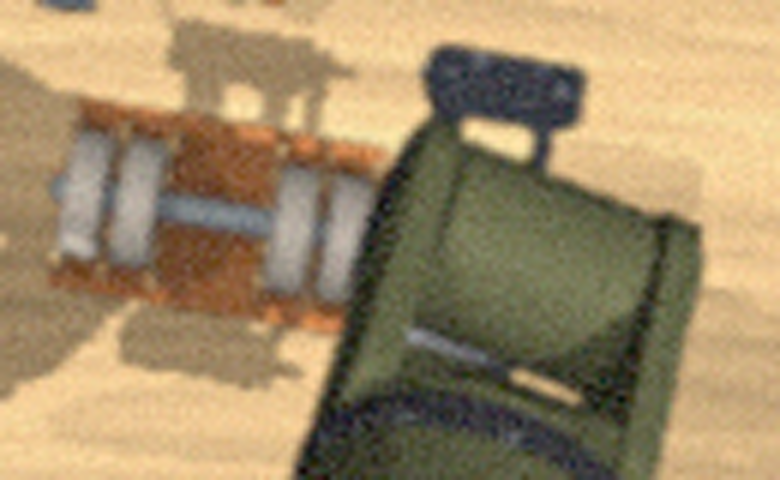

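View pics/w2.png

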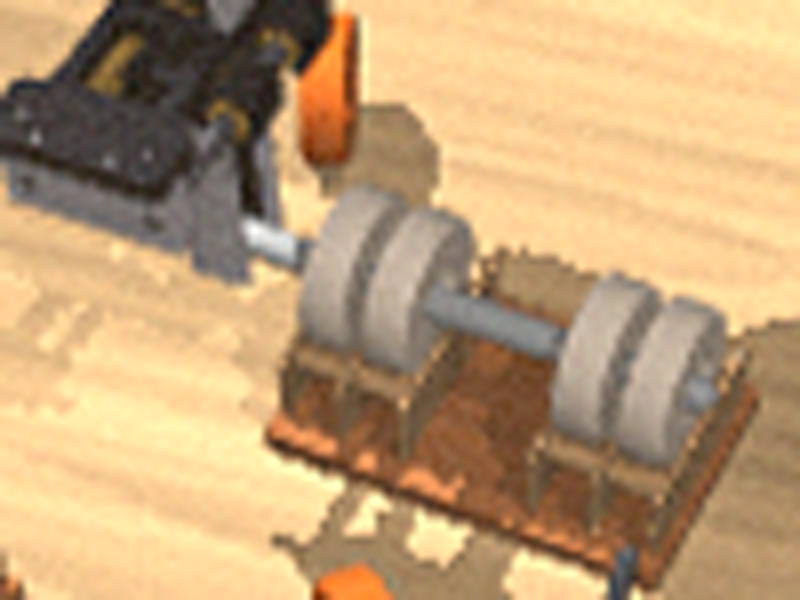

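```bash

python3 -m pendant '[{"rx":0,"ry":0,"rz":-0.1,"tx":0.3,"ty":0,"tz":0.01,"grip":1},{"rx":0,"ry":0,"rz":0,"tx":0.2,"ty":0,"tz":0.02,"grip":1},{"rx":0,"ry":0,"rz":0,"tx":0,"ty":0,"tz":0,"grip":1}]'
python3 -c "
from h import *
todo(pt(CR,-.086,.063),CR[1])
t=cam('top');s=cam('scene');big(t,185,180,130,80,6,'pics/v3.png',1.8);big(s,200,130,100,75,8,'pics/w3.png',1.4)
for z in (.055,.058,.062): print(proj(s,pt(CR,.1,z))*1.0, (proj(s,pt(CR,.1,z))-[200,130]+.5)*8-.5)"
```

```text
time_s: 10.52
ee_pos: [0.4348, -0.0869, 0.1394]
eef_rot: [3.14, -0.039, 1.423]
force: [-0.5, -0.7, -2.0]
grip_width: 0.0126
shift [ 0.22 -0.   -0.03] turn [ 0.02 -0.56 -0.04] t 10.52 F [-0.5 -0.7 -2. ] w 0.0126 ee [ 0.4348 -0.0869  0.1394] rpy [ 3.14  -0.039  1.423]
[[295.51050104 182.9099092 ]] [[767.58400833 426.7792736 ]]
[[295.56438866 182.24075328]] [[768.01510929 421.42602623]]
[[295.63655745 181.3445218 ]] [[768.59245957 414.25617439]]
```

View pics/v3.png

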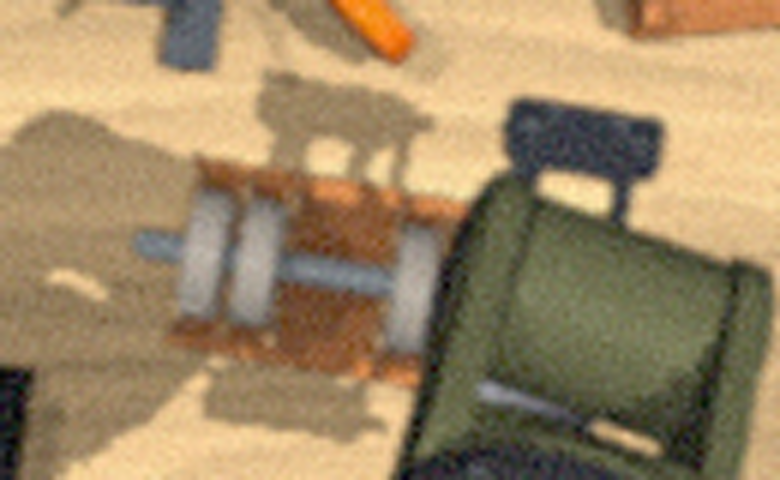

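View pics/w3.png

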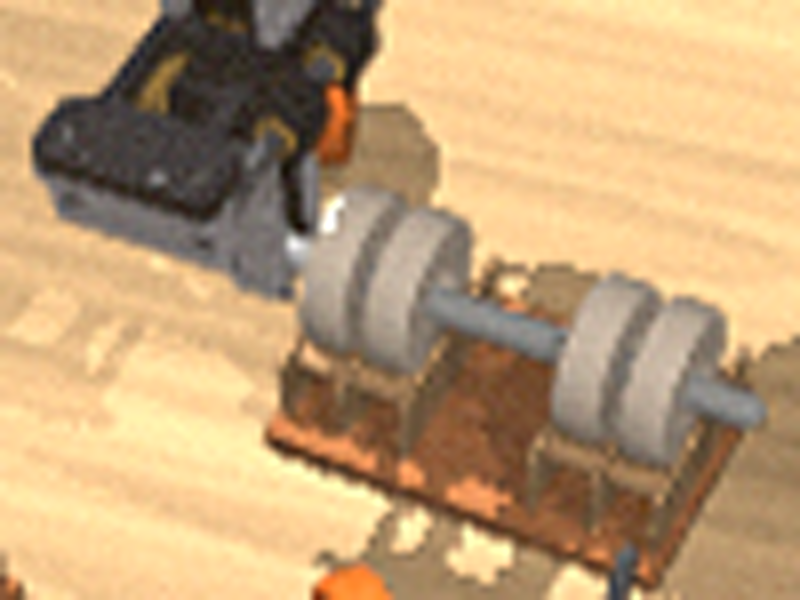

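```bash
python3 -c "
from h import *
t=cam('top');s=cam('scene')
a=px((133,243),185,180,6);b=px((767,411),200,130,8)
P=tri(t,a,s,b);print(P,incr(P),incr(onz(t,[a],.06)[0]),incr(onz(s,[b],.06)[0]))
todo(pt(CR,-.086,.063),CR[1])"
```

```text
[0.46091473 0.10351547 0.0606803 ] [-0.00149231  0.09752326  0.0606803 ] [-0.00097325  0.0964741   0.06      ] [-0.00260508  0.09842002  0.06      ]
shift [ 0.24 -0.01 -0.03] turn [ 0.02 -0.55 -0.04] t 10.72 F [ 0.3 -0.5 -2.5] w 0.0122 ee [ 0.4347 -0.0877  0.1395] rpy [ 3.14  -0.039  1.423]
```

```bash

python3 -m pendant '[{"rx":0,"ry":0,"rz":0,"tx":0.08,"ty":0,"tz":0.08,"grip":1},{"rx":0,"ry":0,"rz":0,"tx":0,"ty":0,"tz":0.08,"grip":1},{"rx":0,"ry":0,"rz":0,"tx":0,"ty":0,"tz":0,"grip":1}]'
python3 -c "
from h import *
todo(pt(CR,-.086,.053),CR[1])"
```

```text
time_s: 10.97
ee_pos: [0.4355, -0.0851, 0.1334]
eef_rot: [3.139, -0.038, 1.422]
force: [-4.2, 0.9, 8.4]
grip_width: 0.0123
shift [ 0.17 -0.02  0.07] turn [ 0.04 -0.55 -0.06] t 10.97 F [-4.2  0.9  8.4] w 0.0123 ee [ 0.4355 -0.0851  0.1334] rpy [ 3.139 -0.038  1.422]
```

It now rests in the bores, with about 10 N of upward contact. I open.

```bash

python3 -m pendant '[{"rx":0,"ry":0,"rz":0,"tx":0,"ty":0,"tz":0,"grip":-0.1},{"rx":0,"ry":0,"rz":0,"tx":0,"ty":0,"tz":0,"grip":-0.1},{"rx":0,"ry":0,"rz":0,"tx":0,"ty":0,"tz":0,"grip":-0.1},{"rx":0,"ry":0,"rz":0,"tx":0,"ty":0,"tz":0,"grip":-0.1},{"rx":0,"ry":0,"rz":0,"tx":0,"ty":0,"tz":0,"grip":-0.1}]'
python3 -m pendant '[{"rx":0,"ry":-0.5,"rz":0,"tx":-0.1,"ty":0,"tz":-0.4,"grip":-0.1},{"rx":0,"ry":0,"rz":0,"tx":-0.1,"ty":0,"tz":-0.6,"grip":-0.1},{"rx":0,"ry":0,"rz":0,"tx":0,"ty":0,"tz":-0.6,"grip":-0.1},{"rx":0,"ry":0,"rz":0,"tx":0,"ty":0,"tz":-0.6,"grip":-0.1},{"rx":0,"ry":0,"rz":0,"tx":0,"ty":0,"tz":-0.6,"grip":-0.1},{"rx":0,"ry":0,"rz":0,"tx":0,"ty":0,"tz":-0.2,"grip":-0.1},{"rx":0,"ry":0,"rz":0,"tx":0,"ty":0,"tz":0,"grip":-0.1}]'
python3 -c "
from h import *
todo(pt(CR,0,.053),CR[1])
t=cam('top');s=cam('scene');big(t,185,180,130,80,6,'pics/v4.png',1.8);big(s,200,130,100,75,8,'pics/w4.png',1.4)"
```

```text
time_s: 11.38
ee_pos: [0.4355, -0.0854, 0.1329]
eef_rot: [3.139, -0.039, 1.421]
force: [0.3, -0.1, -0.6]
grip_width: 0.0421
time_s: 11.97
ee_pos: [0.433, -0.0944, 0.2563]
eef_rot: [-3.141, -0.002, 1.42]
force: [0.0, 0.5, 0.2]
grip_width: 0.0519
shift [2.55 0.   3.14] turn [-0.02 -0.03 -0.08] t 11.97 F [0.  0.5 0.2] w 0.0519 ee [ 0.433  -0.0944  0.2563] rpy [-3.141e+00 -2.000e-03  1.420e+00]
```

View pics/v4.png

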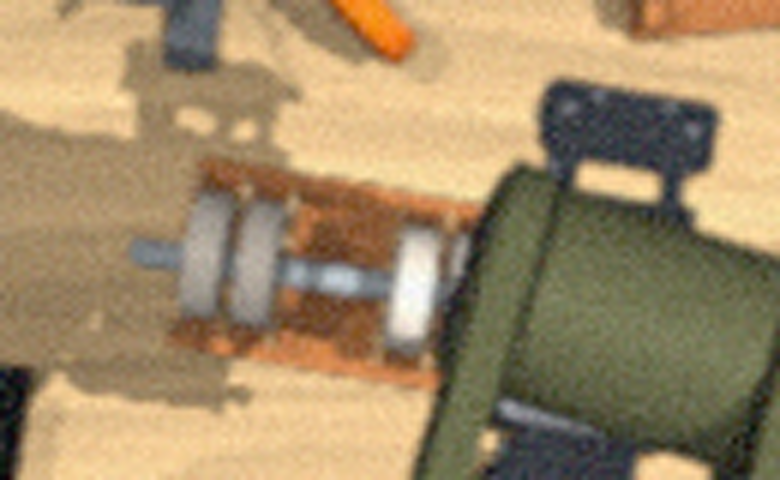

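View pics/w4.png

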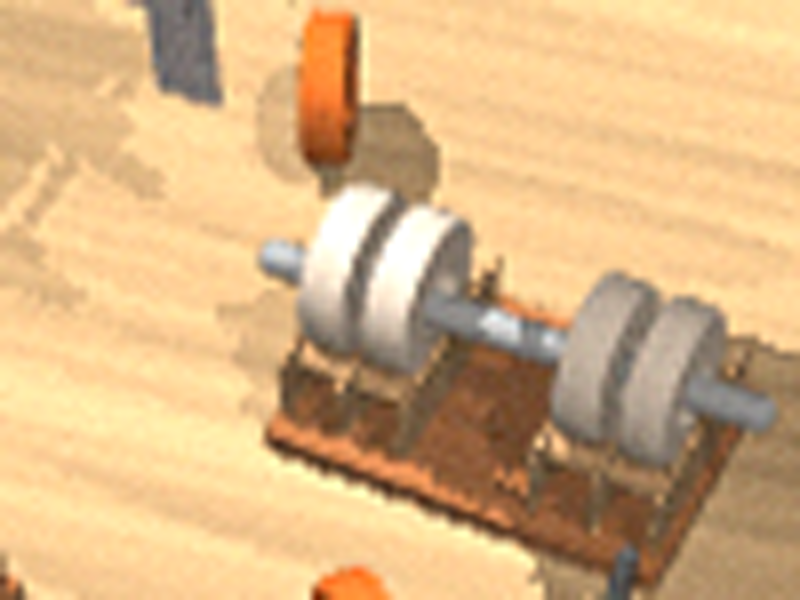

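```bash
python3 -c "
from h import *
t=cam('top');s=cam('scene')
for p in ((260,256),(775,413)): print(incr(onz(s,[px(p,200,130,8)],.053)[0]))
print(incr(onz(t,[px((130,250),185,180,6)],.053)[0]))
print(incr(onz(t,px([(340,279),(290,272),(380,287)],185,180,6),.053)[0]))"
```

```text
[ 0.00312474 -0.09778505  0.053     ]
[-0.00823769  0.09945857  0.053     ]
[-0.00453476  0.0979604   0.053     ]
[-0.00134418 -0.00340282  0.053     ]
```

The rod lies in all four rings with its ends at about -98 and +99 mm in cradle y. Next I take it by the middle.

```bash

python3 -m pendant '[{"rx":0,"ry":0,"rz":-0.1,"tx":0.4,"ty":0,"tz":0,"grip":-0.1},{"rx":0,"ry":0,"rz":-0.1,"tx":0.6,"ty":0,"tz":0,"grip":-0.1},{"rx":0,"ry":0,"rz":-0.1,"tx":0.6,"ty":0,"tz":0,"grip":-0.1},{"rx":0,"ry":0,"rz":0,"tx":0.5,"ty":-0.05,"tz":0.2,"grip":-0.1},{"rx":0,"ry":0,"rz":0,"tx":0.2,"ty":0,"tz":0.4,"grip":-0.1},{"rx":0,"ry":0,"rz":0,"tx":0,"ty":0,"tz":0.3,"grip":-0.1},{"rx":0,"ry":0,"rz":0,"tx":0,"ty":0,"tz":0,"grip":-0.1}]'
python3 -c "
from h import *
todo(pt(CR,0.0,.053,-.002),CR[1]+.02)"
```

```text
time_s: 12.75
ee_pos: [0.4409, 0.0015, 0.2082]
eef_rot: [-3.123, -0.003, 1.441]
force: [-0.3, -0.6, -0.4]
grip_width: 0.0517
shift [0.15 0.15 1.93] turn [-0.26 -0.05 -0.07] t 12.75 F [-0.3 -0.6 -0.4] w 0.0517 ee [0.4409 0.0015 0.2082] rpy [-3.123e+00 -3.000e-03  1.441e+00]
```

```bash

python3 -m pendant '[{"rx":-0.26,"ry":-0.05,"rz":-0.07,"tx":0.15,"ty":0.15,"tz":0,"grip":-0.1},{"rx":0,"ry":0,"rz":0,"tx":0,"ty":0,"tz":0,"grip":-0.1}]'
python3 -c "
from h import *
todo(pt(CR,0.0,.053,-.002),CR[1]+.02)
t=cam('top');s=cam('scene');big(t,185,180,130,80,6,'pics/v5.png',1.8);big(s,200,110,100,75,8,'pics/w5.png',1.4)"
```

```text
time_s: 12.92
ee_pos: [0.4478, 0.007, 0.2068]
eef_rot: [-3.14, 0.001, 1.446]
force: [-0.2, 0.3, -0.7]
grip_width: 0.0518
shift [-0.   -0.03  1.89] turn [-0.03  0.01 -0.  ] t 12.92 F [-0.2  0.3 -0.7] w 0.0518 ee [0.4478 0.007  0.2068] rpy [-3.140e+00  1.000e-03  1.446e+00]
```

View pics/w5.png

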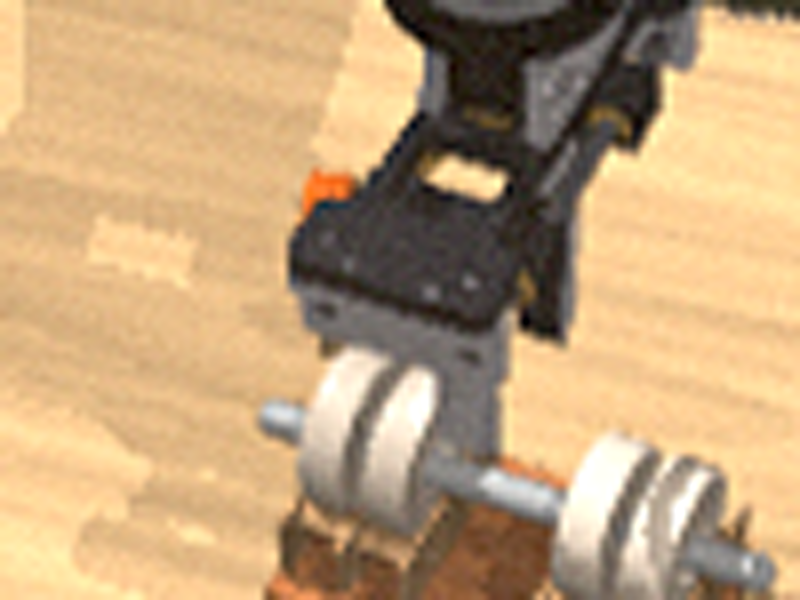

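```bash
python3 -c "
from h import *
s=cam('scene')
for x in(.026,.04,-.026,-.04):
  for z in (.111,.2): print(x,z,(proj(s,pt(CR,0,z,x))-[200,110]+.5)*8)
todo(pt(CR,0.0,.053,-.002),CR[1]+.02)
"
```

```text
0.026 0.111 [[473.69452142 442.01909852]]
0.026 0.2 [[469.28898253 260.34969429]]
0.04 0.111 [[455.714486   470.73106551]]
0.04 0.2 [[450.1554776  289.62104714]]
-0.026 0.111 [[538.5292015  338.49098898]]
-0.026 0.2 [[538.15224712 155.01088663]]
-0.04 0.111 [[555.47780564 311.42875696]]
-0.04 0.2 [[556.12024719 127.52855037]]
shift [ 0.01 -0.02  1.91] turn [-0.03  0.01 -0.01] t 13.07 F [-1.1 -0.1  0.7] w 0.052 ee [0.4473 0.0064 0.2074] rpy [-3.139  0.     1.445]
```

View pics/v5.png

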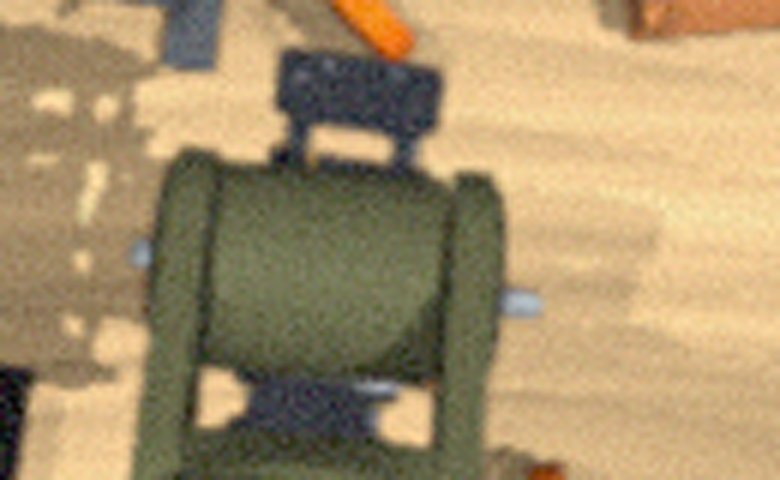

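```bash

python3 -m pendant '[{"rx":0,"ry":0,"rz":-0.2,"tx":0,"ty":-0.02,"tz":0.4,"grip":-0.1},{"rx":0,"ry":0,"rz":0,"tx":0,"ty":0,"tz":0.4,"grip":-0.1},{"rx":0,"ry":0,"rz":0,"tx":0,"ty":0,"tz":0.4,"grip":-0.1},{"rx":0,"ry":0,"rz":0,"tx":0,"ty":0,"tz":0.3,"grip":-0.1},{"rx":0,"ry":0,"rz":0,"tx":0,"ty":0,"tz":0,"grip":-0.1}]'
python3 -c "
from h import *
todo(pt(CR,0.0,.053,-.002),CR[1]+.035)"
```

```text
time_s: 13.48
ee_pos: [0.4478, 0.005, 0.1485]
eef_rot: [3.137, 0.0, 1.458]
force: [0.5, -0.0, 0.1]
grip_width: 0.0516
shift [ 0.05 -0.05  0.44] turn [ 0.07  0.   -0.05] t 13.48 F [ 0.5 -0.   0.1] w 0.0516 ee [0.4478 0.005  0.1485] rpy [3.137 0.    1.458]
```

```bash

python3 -m pendant '[{"rx":0.07,"ry":0,"rz":0,"tx":0.05,"ty":-0.05,"tz":0.3,"grip":-0.1},{"rx":0,"ry":0,"rz":0,"tx":0,"ty":0,"tz":0.15,"grip":-0.1},{"rx":0,"ry":0,"rz":0,"tx":0,"ty":0,"tz":0,"grip":-0.1}]'
python3 -c "
from h import *
todo(pt(CR,0.0,.053,-.002),CR[1]+.035)"
```

```text
time_s: 13.73
ee_pos: [0.447, 0.0065, 0.1319]
eef_rot: [3.14, 0.0, 1.456]
force: [-0.6, 0.8, -0.6]
grip_width: 0.052
shift [ 0.01 -0.02  0.02] turn [ 0.03  0.   -0.06] t 13.73 F [-0.6  0.8 -0.6] w 0.052 ee [0.447  0.0065 0.1319] rpy [3.14  0.    1.456]
```

```bash

python3 -m pendant '[{"rx":0,"ry":0,"rz":0,"tx":0,"ty":0,"tz":0,"grip":1},{"rx":0,"ry":0,"rz":0,"tx":0,"ty":0,"tz":0,"grip":1},{"rx":0,"ry":0,"rz":0,"tx":0,"ty":0,"tz":0,"grip":1},{"rx":0,"ry":0,"rz":0,"tx":0,"ty":0,"tz":0,"grip":1},{"rx":0,"ry":0,"rz":0,"tx":0,"ty":0,"tz":0,"grip":1},{"rx":0,"ry":0,"rz":0,"tx":0,"ty":0,"tz":0,"grip":1},{"rx":0,"ry":0,"rz":0,"tx":0,"ty":0,"tz":0,"grip":1},{"rx":0,"ry":0,"rz":0,"tx":0,"ty":0,"tz":0,"grip":1}]' 60
python3 -m pendant '[{"rx":0,"ry":0,"rz":0,"tx":0,"ty":0,"tz":0,"grip":1},{"rx":0,"ry":0,"rz":0,"tx":0,"ty":0,"tz":0,"grip":1}]' 60
```

```text
time_s: 14.4
ee_pos: [0.4481, 0.0061, 0.1354]
eef_rot: [3.136, -0.0, 1.456]
force: [-0.2, -0.4, -1.1]
grip_width: 0.0125
time_s: 14.57
ee_pos: [0.4481, 0.0061, 0.1353]
eef_rot: [3.136, -0.0, 1.456]
force: [-0.6, 0.1, 0.7]
grip_width: 0.0126
```

```bash

python3 -m pendant '[{"rx":0,"ry":0,"rz":0,"tx":0,"ty":0,"tz":-0.1,"grip":1},{"rx":0,"ry":0,"rz":0,"tx":0,"ty":0,"tz":-0.2,"grip":1},{"rx":0,"ry":0,"rz":0,"tx":0,"ty":0,"tz":-0.25,"grip":1},{"rx":0,"ry":0,"rz":0,"tx":0,"ty":0,"tz":-0.25,"grip":1},{"rx":0,"ry":0,"rz":0,"tx":0,"ty":0,"tz":-0.15,"grip":1},{"rx":0,"ry":0,"rz":0,"tx":0,"ty":0,"tz":0,"grip":1}]'
python3 -c "
from h import *
todo(pt(ST,0.0,.16),ST[1])
t=cam('top');s=cam('scene');big(t,185,180,130,80,6,'pics/v6.png',1.8);big(s,200,110,100,75,8,'pics/w6.png',1.4)"
```

```text
time_s: 15.07
ee_pos: [0.4473, 0.0062, 0.1766]
eef_rot: [3.138, 0.0, 1.456]
force: [0.2, 0.5, -5.2]
grip_width: 0.0126
shift [ 4.32  3.44 -1.52] turn [ 0.05  0.   -0.14] t 15.07 F [ 0.2  0.5 -5.2] w 0.0126 ee [0.4473 0.0062 0.1766] rpy [3.138 0.    1.456]
```

View pics/w6.png

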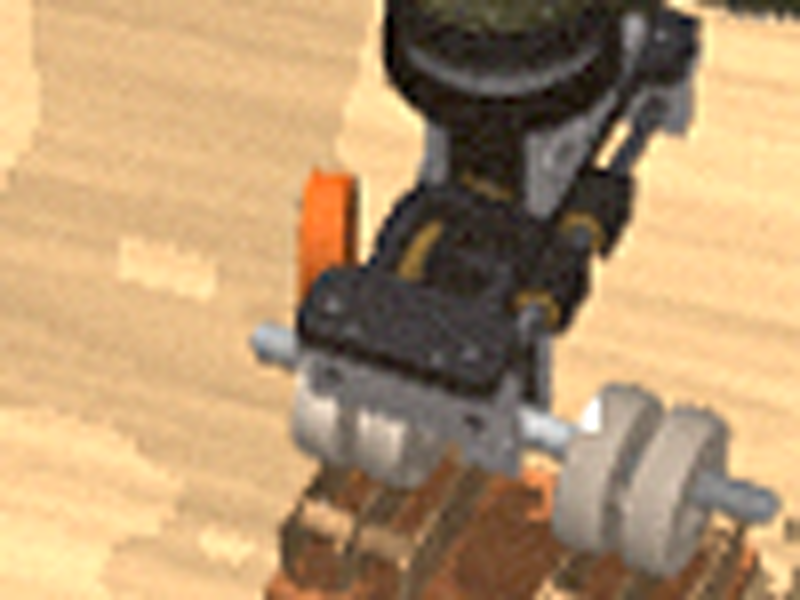

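Force −5.2 N matches the rod plus four rings, and the picture shows all four lifted clear. I raise further and carry them smoothly.

```bash

python3 -m pendant '[{"rx":0,"ry":0,"rz":0,"tx":0,"ty":0,"tz":-0.2,"grip":1},{"rx":0,"ry":0,"rz":0,"tx":0,"ty":0,"tz":-0.3,"grip":1},{"rx":0,"ry":0,"rz":0,"tx":0.1,"ty":0.1,"tz":-0.4,"grip":1},{"rx":0.05,"ry":0,"rz":-0.05,"tx":0.2,"ty":0.2,"tz":-0.4,"grip":1},{"rx":0,"ry":0,"rz":-0.05,"tx":0.3,"ty":0.3,"tz":-0.2,"grip":1},{"rx":0,"ry":0,"rz":0,"tx":0.4,"ty":0.3,"tz":0,"grip":1},{"rx":0,"ry":0,"rz":0,"tx":0.4,"ty":0.3,"tz":0,"grip":1},{"rx":0,"ry":0,"rz":0,"tx":0.4,"ty":0.3,"tz":0,"grip":1}]'
python3 -c "
from h import *
todo(pt(ST,0.0,.16),ST[1])"
```

```text
time_s: 15.83
ee_pos: [0.5141, 0.0717, 0.2384]
eef_rot: [-3.134, 0.001, 1.46]
force: [0.1, -0.6, -4.8]
grip_width: 0.0127
shift [ 2.49  1.97 -0.01] turn [-0.11  0.01 -0.09] t 15.83 F [ 0.1 -0.6 -4.8] w 0.0127 ee [0.5141 0.0717 0.2384] rpy [-3.134e+00  1.000e-03  1.460e+00]
```

```bash

python3 -m pendant '[{"rx":-0.1,"ry":0,"rz":-0.05,"tx":0.4,"ty":0.3,"tz":-0.05,"grip":1},{"rx":0,"ry":0,"rz":-0.05,"tx":0.4,"ty":0.3,"tz":-0.05,"grip":1},{"rx":0,"ry":0,"rz":0,"tx":0.4,"ty":0.3,"tz":0,"grip":1},{"rx":0,"ry":0,"rz":0,"tx":0.4,"ty":0.3,"tz":0,"grip":1},{"rx":0,"ry":0,"rz":0,"tx":0.3,"ty":0.25,"tz":0,"grip":1},{"rx":0,"ry":0,"rz":0,"tx":0.2,"ty":0.2,"tz":0,"grip":1},{"rx":0,"ry":0,"rz":0,"tx":0.1,"ty":0.1,"tz":0,"grip":1},{"rx":0,"ry":0,"rz":0,"tx":0,"ty":0,"tz":0,"grip":1}]'
python3 -c "
from h import *
todo(pt(ST,0.0,.16),ST[1])"
```

```text
time_s: 16.5
ee_pos: [0.5967, 0.1587, 0.2405]
eef_rot: [-3.134, 0.002, 1.469]
force: [-0.1, 0.7, -6.0]
grip_width: 0.0131
shift [0.1  0.16 0.06] turn [-0.11  0.03  0.05] t 16.5 F [-0.1  0.7 -6. ] w 0.0131 ee [0.5967 0.1587 0.2405] rpy [-3.134e+00  2.000e-03  1.469e+00]
```

```bash

python3 -m pendant '[{"rx":-0.1,"ry":0,"rz":0.05,"tx":0.1,"ty":0.15,"tz":0,"grip":1},{"rx":0,"ry":0,"rz":0,"tx":0,"ty":0,"tz":0,"grip":1},{"rx":0,"ry":0,"rz":0,"tx":0,"ty":0,"tz":0,"grip":1}]'
python3 -c "
from h import *
todo(pt(ST,0.0,.16),ST[1])
t=cam('top');s=cam('scene');big(t,130,135,130,80,6,'pics/v7.png',1.8);big(s,255,155,100,75,8,'pics/w7.png',1.4)"
```

```text
time_s: 16.75
ee_pos: [0.6028, 0.1615, 0.24]
eef_rot: [-3.14, 0.003, 1.465]
force: [0.2, -0.2, -5.0]
grip_width: 0.0126
shift [0.02 0.02 0.05] turn [-0.02  0.05 -0.01] t 16.75 F [ 0.2 -0.2 -5. ] w 0.0126 ee [0.6028 0.1615 0.24  ] rpy [-3.140e+00  3.000e-03  1.465e+00]
```

View pics/v7.png

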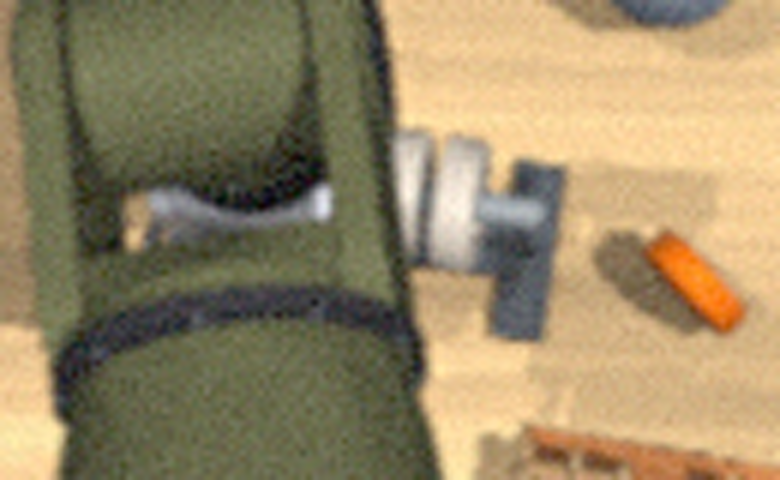

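View pics/w7.png

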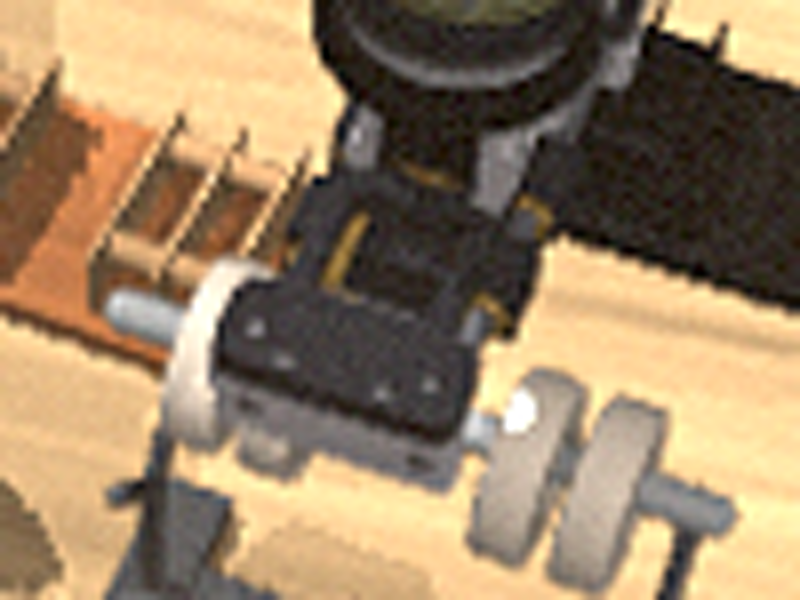

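```bash
python3 -c "
from h import *
t=cam('top');s=cam('scene')
T=[px(p,130,135,6) for p in((548,213),)];S=px([(106,306),(735,518)],255,155,8)
P=tri(t,T[0],s,S[0]);print('-y end tri',incr(P,ST))
for q in S: print(incr(onz(s,[q],.162)[0],ST))
# ring outer faces: -y outer face lower/left edge, +y face right edge
# outer rings, face-centre y by rod exit points
for p in((178,330),(640,490)): print('exit',incr(onz(s,[px(p,255,155,8)],.162)[0],ST))
print('top exit',incr(onz(t,[px((482,207),130,135,6)],.162)[0],ST))
for y in(-.084,.084): 
  for x in(-.029,.029): print(y,x,'scene',(proj(s,pt(ST,y,.107,x))-[255,155]+.5)*8,'top',(proj(t,pt(ST,y,.107,x))-[130,135]+.5)*6)
todo(pt(ST,0.0,.16),ST[1])"
```

```text
-y end tri [-0.00070401 -0.10072987  0.15740115]
[ 0.00165935 -0.09758866  0.162     ]
[0.00245344 0.10046155 0.162     ]
exit [ 0.00166055 -0.07398906  0.162     ]
exit [0.00369293 0.07214307 0.162     ]
top exit [-0.00154956 -0.07385391  0.162     ]
-0.084 -0.029 scene [[182.38104894 352.15826333]] top [[506.32636577 285.39416341]]
-0.084 0.029 scene [[112.94251199 490.86564357]] top [[523.23743066 161.39361357]]
0.084 -0.029 scene [[687.99612495 521.45005353]] top [[146.55796759 239.32810581]]
0.084 0.029 scene [[631.04742318 670.75186468]] top [[164.93800922 116.15210498]]
shift [0.01 0.02 0.06] turn [-0.02  0.04 -0.01] t 16.95 F [ 0.3  0.2 -5.4] w 0.0129 ee [0.6028 0.1615 0.2402] rpy [-3.140e+00  3.000e-03  1.465e+00]
```

The rod is centred over the forks: its ends are at ±99 mm and the outer ring faces at about ±73 mm, against ±80 mm between the forks. I lower it.

```bash

python3 -m pendant '[{"rx":0,"ry":0.04,"rz":0,"tx":0,"ty":0.02,"tz":0.15,"grip":1},{"rx":0,"ry":0,"rz":0,"tx":0,"ty":0,"tz":0.25,"grip":1},{"rx":0,"ry":0,"rz":0,"tx":0,"ty":0,"tz":0.3,"grip":1},{"rx":0,"ry":0,"rz":0,"tx":0,"ty":0,"tz":0.3,"grip":1},{"rx":0,"ry":0,"rz":0,"tx":0,"ty":0,"tz":0.2,"grip":1},{"rx":0,"ry":0,"rz":0,"tx":0,"ty":0,"tz":0.1,"grip":1},{"rx":0,"ry":0,"rz":0,"tx":0,"ty":0,"tz":0,"grip":1}]'
python3 -c "
from h import *
todo(pt(ST,0.0,.085),ST[1])
t=cam('top');s=cam('scene');big(t,130,135,130,80,6,'pics/v8.png',1.8);big(s,255,175,100,75,8,'pics/w8.png',1.4)"
```

```text
time_s: 17.53
ee_pos: [0.6027, 0.1608, 0.1812]
eef_rot: [-3.138, 0.001, 1.465]
force: [-0.4, -0.1, -4.6]
grip_width: 0.0123
shift [0.03 0.02 0.46] turn [-0.05  0.01 -0.02] t 17.53 F [-0.4 -0.1 -4.6] w 0.0123 ee [0.6027 0.1608 0.1812] rpy [-3.138e+00  1.000e-03  1.465e+00]
```

View pics/v8.png

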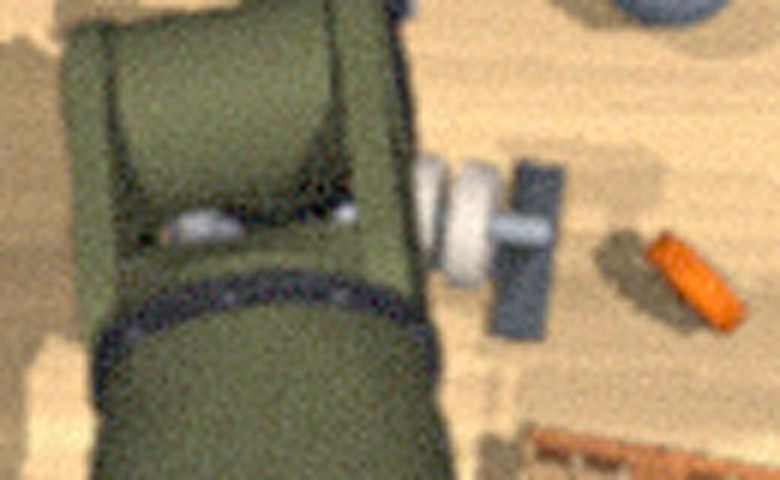

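View pics/w8.png

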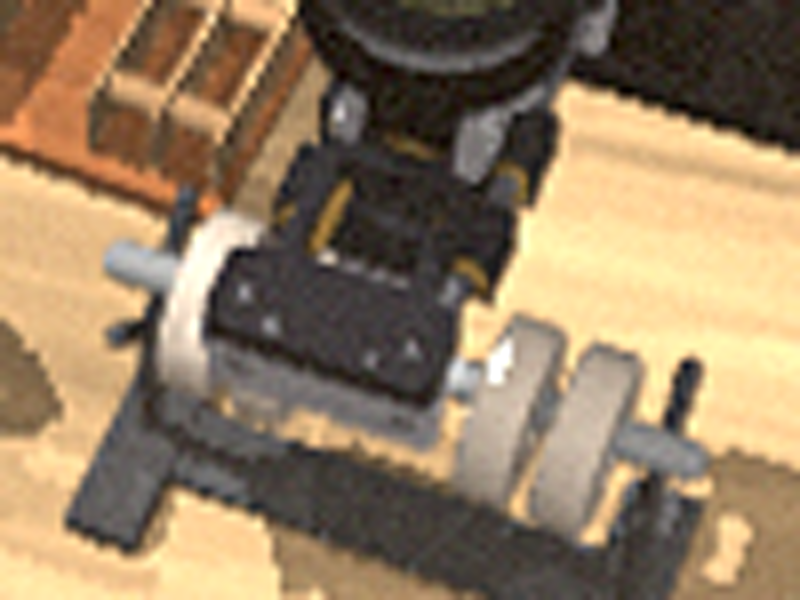

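Both rod ends are inside the Vs and the rings sit between the forks. I keep lowering.

```bash

python3 -m pendant '[{"rx":-0.05,"ry":0,"rz":0,"tx":0.03,"ty":0,"tz":0.15,"grip":1},{"rx":0,"ry":0,"rz":0,"tx":0,"ty":0,"tz":0.12,"grip":1},{"rx":0,"ry":0,"rz":0,"tx":0,"ty":0,"tz":0.08,"grip":1},{"rx":0,"ry":0,"rz":0,"tx":0,"ty":0,"tz":0,"grip":1}]'
python3 -c "
from h import *
todo(pt(ST,0.0,.085),ST[1])"
```

```text
time_s: 17.97
ee_pos: [0.6037, 0.1624, 0.1694]
eef_rot: [3.137, -0.001, 1.465]
force: [-2.5, -0.7, -2.6]
grip_width: 0.0122
shift [-0.01 -0.01  0.16] turn [ 0.07 -0.01 -0.02] t 17.97 F [-2.5 -0.7 -2.6] w 0.0122 ee [0.6037 0.1624 0.1694] rpy [ 3.137e+00 -1.000e-03  1.465e+00]
```

```bash

python3 -m pendant '[{"rx":0,"ry":0,"rz":0,"tx":0,"ty":-0.05,"tz":0.06,"grip":1},{"rx":0,"ry":0,"rz":0,"tx":0,"ty":0,"tz":0.02,"grip":1},{"rx":0,"ry":0,"rz":0,"tx":0,"ty":0,"tz":0,"grip":1}]'
python3 -c "
from h import *
todo(pt(ST,0.0,.085),ST[1])
s=cam('scene');big(s,255,175,100,75,8,'pics/w9.png',1.4)"
```

```text
time_s: 18.22
ee_pos: [0.6016, 0.1629, 0.167]
eef_rot: [3.136, -0.001, 1.465]
force: [-0.0, -1.3, -2.4]
grip_width: 0.0123
shift [-0.02  0.05  0.1 ] turn [ 0.08 -0.02 -0.01] t 18.22 F [-0.  -1.3 -2.4] w 0.0123 ee [0.6016 0.1629 0.167 ] rpy [ 3.136e+00 -1.000e-03  1.465e+00]
```

View pics/w9.png

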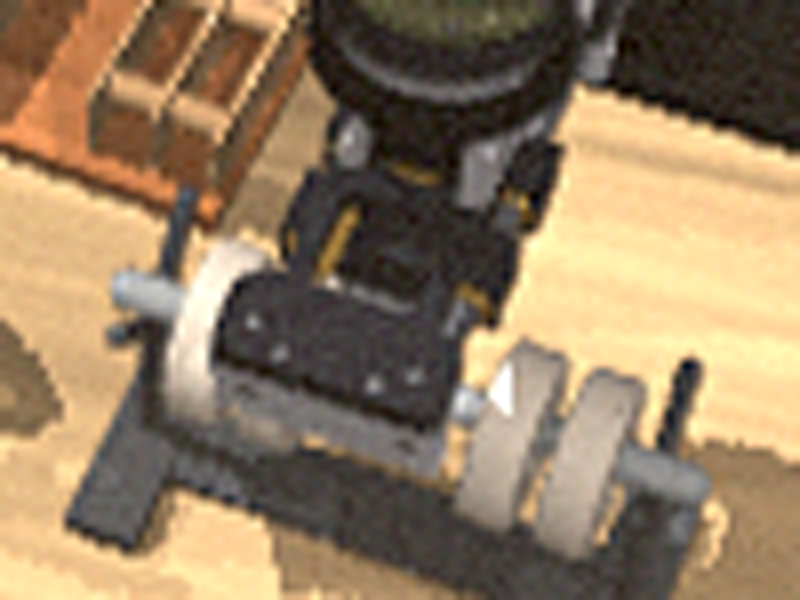

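Nearly seated. A little more, until the forks carry the weight.

```bash

python3 -m pendant '[{"rx":0,"ry":0,"rz":0,"tx":0,"ty":0,"tz":0.07,"grip":1},{"rx":0,"ry":0,"rz":0,"tx":0,"ty":0,"tz":0.04,"grip":1},{"rx":0,"ry":0,"rz":0,"tx":0,"ty":0,"tz":0,"grip":1}]'
python3 -c "
from h import *
todo(pt(ST,0.0,.085),ST[1])"
```

```text
time_s: 18.52
ee_pos: [0.6016, 0.1629, 0.167]
eef_rot: [3.135, -0.002, 1.465]
force: [-1.6, -0.1, -4.9]
grip_width: 0.0123
shift [-0.02  0.05  0.1 ] turn [ 0.1  -0.02 -0.01] t 18.52 F [-1.6 -0.1 -4.9] w 0.0123 ee [0.6016 0.1629 0.167 ] rpy [ 3.135e+00 -2.000e-03  1.465e+00]
```

```bash

python3 -m pendant '[{"rx":0.05,"ry":0,"rz":0,"tx":0,"ty":0,"tz":0.12,"grip":1},{"rx":0,"ry":0,"rz":0,"tx":0,"ty":0,"tz":0.1,"grip":1}]'
python3 -c "
from h import *
todo(pt(ST,0.0,.085),ST[1])"
```

```text
time_s: 18.68
ee_pos: [0.6021, 0.1629, 0.1659]
eef_rot: [3.135, -0.002, 1.466]
force: [-31.2, -6.2, 43.0]
grip_width: 0.0122
shift [-0.02  0.04  0.07] turn [ 0.1  -0.03 -0.  ] t 18.68 F [-31.2  -6.2  43. ] w 0.0122 ee [0.6021 0.1629 0.1659] rpy [ 3.135e+00 -2.000e-03  1.466e+00]
```

```bash

python3 -m pendant '[{"rx":0,"ry":0,"rz":0,"tx":0,"ty":-0.08,"tz":-0.02,"grip":1},{"rx":0,"ry":0,"rz":0,"tx":0,"ty":0,"tz":0,"grip":1}]'
python3 -c "
from h import *
todo(pt(ST,0.0,.085),ST[1])"
```

```text
time_s: 18.85
ee_pos: [0.5999, 0.1632, 0.1692]
eef_rot: [3.129, -0.003, 1.466]
force: [-0.1, -0.1, -5.8]
grip_width: 0.0128
shift [-0.02  0.09  0.16] turn [ 0.18 -0.05 -0.  ] t 18.85 F [-0.1 -0.1 -5.8] w 0.0128 ee [0.5999 0.1632 0.1692] rpy [ 3.129e+00 -3.000e-03  1.466e+00]
```

```bash

python3 -m pendant '[{"rx":0.18,"ry":0,"rz":0,"tx":0,"ty":0,"tz":0.07,"grip":1},{"rx":0,"ry":0,"rz":0,"tx":0,"ty":0,"tz":0.07,"grip":1}]'
python3 -c "
from h import *
todo(pt(ST,0.0,.085),ST[1])"
```

```text
time_s: 19.02
ee_pos: [0.6018, 0.1631, 0.1662]
eef_rot: [3.136, -0.005, 1.466]
force: [-14.0, -3.0, 31.6]
grip_width: 0.0125
shift [-0.02  0.05  0.08] turn [ 0.08 -0.07 -0.  ] t 19.02 F [-14.   -3.   31.6] w 0.0125 ee [0.6018 0.1631 0.1662] rpy [ 3.136 -0.005  1.466]
```

```bash

python3 -m pendant '[{"rx":0,"ry":0,"rz":0,"tx":0,"ty":-0.04,"tz":0.02,"grip":1}]'
python3 -c "
from h import *
todo(pt(ST,0.0,.085),ST[1])
s=cam('scene');big(s,255,175,100,75,8,'pics/x1.png',1.4);t=cam('top');big(t,130,135,130,80,6,'pics/y1.png',1.8)"
```

```text
time_s: 19.1
ee_pos: [0.6013, 0.1631, 0.1663]
eef_rot: [3.133, -0.005, 1.465]
force: [5.5, -3.4, 3.9]
grip_width: 0.0127
shift [-0.02  0.06  0.08] turn [ 0.12 -0.08 -0.01] t 19.1 F [ 5.5 -3.4  3.9] w 0.0127 ee [0.6013 0.1631 0.1663] rpy [ 3.133 -0.005  1.465]
```

View pics/x1.png

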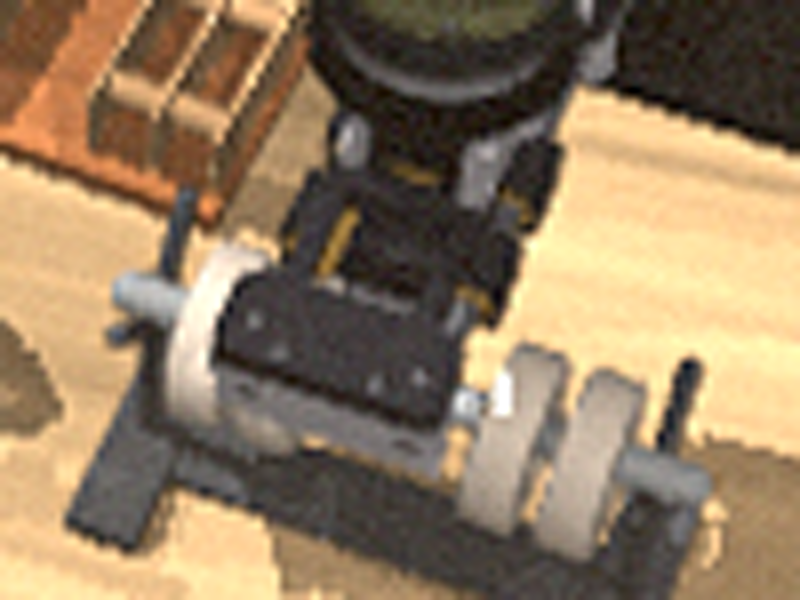

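Contact is now on both V sides at low force, so the rod is in the fork bottoms. I release.

```bash

python3 -m pendant '[{"rx":0,"ry":0,"rz":0,"tx":0,"ty":0,"tz":0,"grip":0.4},{"rx":0,"ry":0,"rz":0,"tx":0,"ty":0,"tz":0,"grip":0.2},{"rx":0,"ry":0,"rz":0,"tx":0,"ty":0,"tz":0,"grip":0},{"rx":0,"ry":0,"rz":0,"tx":0,"ty":0,"tz":0,"grip":-0.1},{"rx":0,"ry":0,"rz":0,"tx":0,"ty":0,"tz":0,"grip":-0.1},{"rx":0,"ry":0,"rz":0,"tx":0,"ty":0,"tz":0,"grip":-0.1},{"rx":0,"ry":0,"rz":0,"tx":0,"ty":0,"tz":0,"grip":-0.1}]'
python3 -c "
from h import *
todo(pt(ST,0.0,.085),ST[1])
s=cam('scene');big(s,255,175,100,75,8,'pics/x2.png',1.4)"
```

```text
time_s: 19.78
ee_pos: [0.6018, 0.1631, 0.1647]
eef_rot: [3.135, -0.006, 1.465]
force: [0.3, 0.1, 0.4]
grip_width: 0.0513
shift [-0.02  0.05  0.04] turn [ 0.09 -0.08 -0.01] t 19.78 F [0.3 0.1 0.4] w 0.0513 ee [0.6018 0.1631 0.1647] rpy [ 3.135 -0.006  1.465]
```

View pics/x2.png

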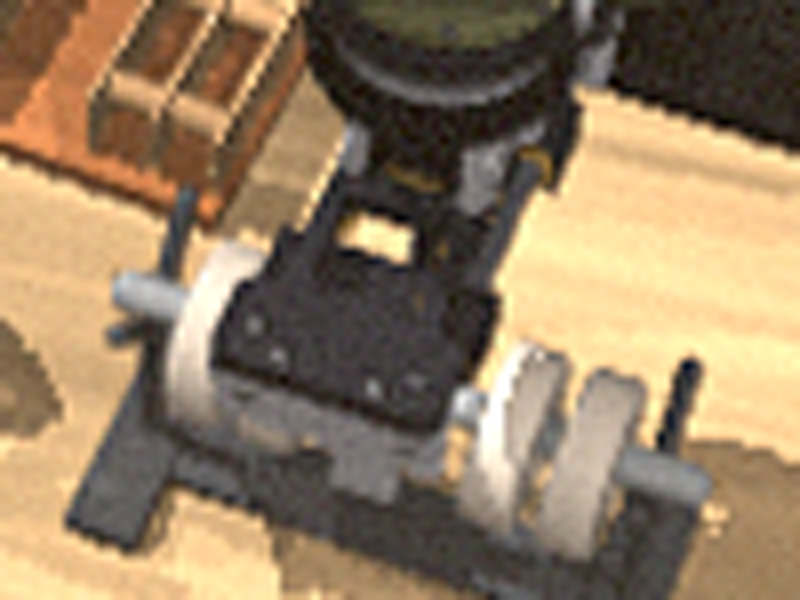

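Released, force is zero and the rod stays put. I withdraw straight up.

```bash

python3 -m pendant '[{"rx":0,"ry":0,"rz":0,"tx":0,"ty":0,"tz":-0.2,"grip":-0.1},{"rx":0,"ry":0,"rz":0,"tx":0,"ty":0,"tz":-0.4,"grip":-0.1},{"rx":0,"ry":0,"rz":0,"tx":0,"ty":0,"tz":-0.5,"grip":-0.1},{"rx":0,"ry":0,"rz":0,"tx":0,"ty":0,"tz":-0.6,"grip":-0.1},{"rx":0,"ry":0,"rz":0,"tx":0,"ty":0,"tz":-0.8,"grip":-0.1},{"rx":0,"ry":0,"rz":0,"tx":0,"ty":0,"tz":-0.8,"grip":-0.1},{"rx":0,"ry":0,"rz":0,"tx":0,"ty":-0.5,"tz":-0.5,"grip":-0.1},{"rx":0,"ry":0,"rz":0,"tx":0,"ty":-0.8,"tz":0,"grip":-0.1}]'
python3 -m pendant '[{"rx":0,"ry":0,"rz":0,"tx":0,"ty":-0.9,"tz":0,"grip":-0.1},{"rx":0,"ry":0,"rz":0,"tx":0,"ty":-0.9,"tz":0,"grip":-0.1},{"rx":0,"ry":0,"rz":0,"tx":0,"ty":-0.9,"tz":0,"grip":-0.1},{"rx":0,"ry":0,"rz":0,"tx":0,"ty":-0.9,"tz":0,"grip":-0.1},{"rx":0,"ry":0,"rz":0,"tx":0,"ty":-0.5,"tz":0,"grip":-0.1},{"rx":0,"ry":0,"rz":0,"tx":0,"ty":-0.3,"tz":0,"grip":-0.1},{"rx":0,"ry":0,"rz":0,"tx":0,"ty":0,"tz":0,"grip":-0.1}]'
python3 -c "
from h import *
s=cam('scene');big(s,245,165,110,80,7,'pics/x3.png',1.4);t=cam('top');big(t,130,135,130,80,6,'pics/y3.png',1.8);cv2.imwrite('pics/topf.png',t['pixels'])"
```

```text
time_s: 20.5
ee_pos: [0.5497, 0.167, 0.3249]
eef_rot: [3.138, -0.005, 1.463]
force: [1.1, 0.3, -0.3]
grip_width: 0.0515
time_s: 21.08
ee_pos: [0.3622, 0.1857, 0.3298]
eef_rot: [3.129, -0.01, 1.464]
force: [-0.6, -0.3, -1.1]
grip_width: 0.0516
```

View pics/x3.png

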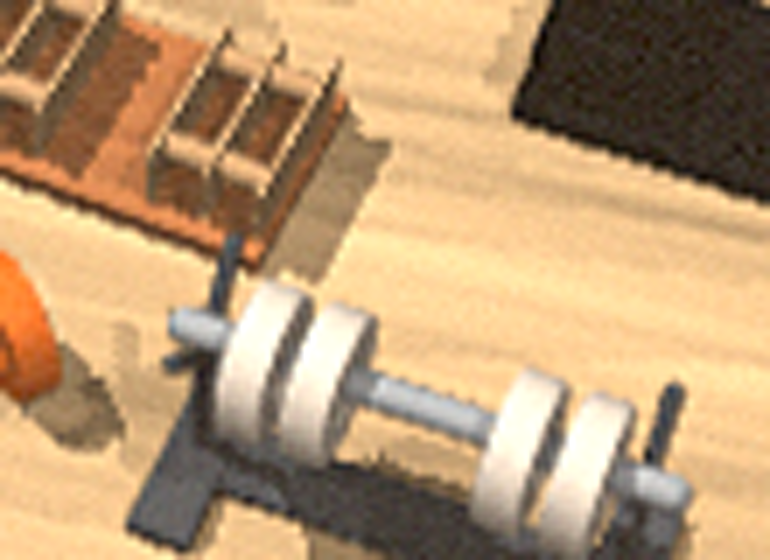

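View pics/y3.png

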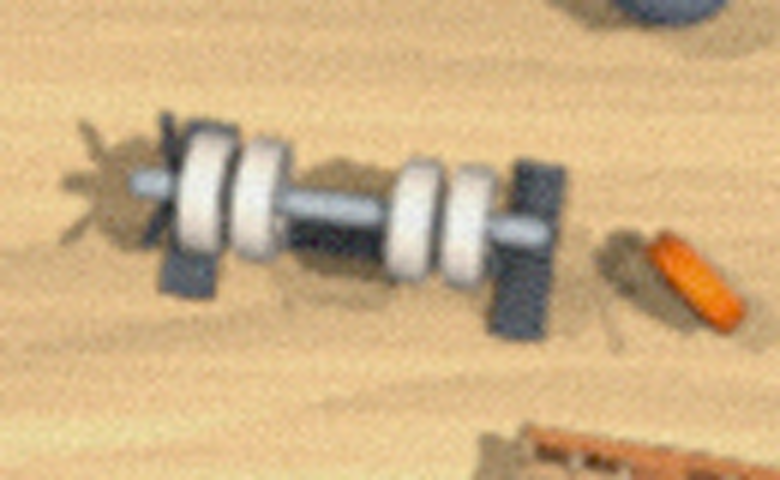

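View pics/topf.png

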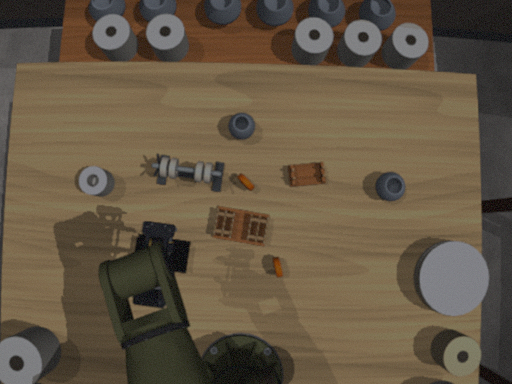

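The rod lies in both forks with four rings hanging between them. The pots (241,126) and (391,186) and the mould (95,181) are where they started. One last check of height and level, then I hand in.

```bash
python3 -c "
from h import *
t=cam('top');s=cam('scene')
for a,b in(((128,182),(690,488)),((552,232),(170,322))):
    P=tri(t,px(a,130,135,6),s,px(b,245,165,7));print(incr(P,ST))
a=cv2.imread('pics/topf.png').astype(int);d=np.abs(a-t['pixels'])[150:200,140:230];print('change',d.mean(),d.max())
b=cv2.imread('pics/top0.png').astype(int)
for n,(x,y) in dict(p1=(241,126),p2=(391,186),m=(95,181)).items(): print(n,np.abs(b-t['pixels'])[y-18:y+18,x-18:x+18].mean())
o=ctrl.get_obs();print(o['force'],o['time_s'])
ctrl.hand_in()"
```

```text
[-0.0019544   0.10094536  0.08967505]
[-0.00016538 -0.09794005  0.08332817]
change 2.955111111111111 26
p1 3.164094650205761
p2 3.2291666666666665
m 2.828189300411523
[ 0.08410024 -0.38761798  0.0109118 ] 21.2833
the job is handed in; nothing more can be done
```

The job is done and handed in at 21.3 s. I threaded the rod through all four rings in the wooden cradle, let it lie there about equally out at both ends, and took it again by its middle. Then I lifted all four rings together, laid the rod in both forks of the stand and let go.

**Last checks**
- The rod's ends measure +101 and −98 mm along the stand, at heights of 90 and 83 mm against the nominal 85 mm. That 6 mm height difference is more than I expected; I put it down to picking pixels by eye. The pictures show both ends in the forks.
- All four rings hang between the forks. The last two pictures differ only by noise, and the robot is clear and touching nothing.
- The two pots and the mould show only image noise against the first picture.

**What did not go smoothly**
- The first grip on the rod was lifted before the fingers had closed. The rod did not move, and I repeated the grip.
- While seating the rod I pressed it sideways into the fork, with the wrist reading 43 N upward and 31 N sideways (about 53 N in all) before I corrected. That is under the 120 N wrist limit. It was the held rod that pressed on the fork, and I saw no sign of the gripper's body touching anything.

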